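Load the plaster casts into the sash-fronted extraction booth and start it

ROBOT

A 6-joint arm with a two-finger parallel gripper is mounted at the origin on the work surface. World frame = base frame: x ahead of the robot, y to its left, z up, the work surface at z = 0. Lengths are in m, angles in rad, forces in N, time in s.
With the tool pointing down it reaches from about 0.425 to 0.95 m from the base axis. Payload 3.5 kg.
Tool frame: the origin (TCP) lies where the fingers leave the gripper's body, on its centre line; the fingertips stand arm.tcp_to_tips ahead of it and the grasp point (between the pads) lies 54 mm ahead of it (arm.tcp_to_tips is the distance from the TCP to the fingertips, in m); x points along the fingers, y is the direction in which the jaws open and shut, and the axes are right-handed (so a half turn about x gives the same grasp; the last joint's range is limited). The gripper opens to 85 mm and grips with 20 to 120 N. Pads are 22 mm wide; open, the fingers measure 114 mm over their backs; the gripper's body (76 mm by 85 mm) begins 54 mm behind the grasp point. The pads swing forward as they close: fully open they stand 13 mm farther back than shut.
Start: joints at [-1.449, 0.286, 1.577, -0, 1.279, -0.15], TCP at [0.181, -0.65, 0.304] pointing down, gripper open.
Joint ranges: [-2.77, 2.77], [-0.9, 2.22], [0.21, 2.48], [-1.53, 4.67], [0.24, 2.81], [-2.84, 2.84]. Speed limits (rad/s): [2.79, 2.79, 3.14, 3.14, 3.14, 3.14].

INTERFACE

Orientations are given as a rotation vector (axis times angle).
In Python, from bench import status, vision, finish_job, arm gives the robot as it stands. The module is installed in compiled form; this text tells all that it offers.
- The arm moves only by the tool servo_tool, never from a script. Its arguments are lists of equal length, an entry for each row: "slide": the shift along the tool's x, y, z in mm, a list of three; "rot": the turn, a rotation vector about the tool's x, y, z in degrees, a list of three. A call has 1 to 8 rows; each row shifts and turns the pose as measured when the row begins, along the tool's axes as they then stand; what a row does not reach is not made up. A row lasts 1/12 s, in which the tool goes at most 41.7 mm and 7.16 degrees, less where a joint would pass 70% of its speed; a pose out of reach is approached as far as the arm can. A call is refused whole if a number of a shift passes 41.7 or a number of a turn 7.16, either way. A call with a gripper value outside its range is refused whole. "fingers" is the opening, from 0 (shut) to 1 (fully open), set as the call begins (left out, the last holds). The fingers move at their own pace and stop on an object; "squeeze" is the grip in N (left out, the last holds). Time passes only in rows, so rows that do not move let the fingers close. It gives the time, the measured TCP pose, the force and the opening at its end, in the units of the state.
- status.observe(): the state, without advancing time (a new reading comes with each control period).
- vision.snapshot(name): name is "scene" or "top"; returns a dict with "frame" (480x640x3 uint8, blue, green, red), "fovy" (degrees; the focal length in pixels is half the picture's height over the tangent of half this angle, whatever the lens; pixels are square), "cx", "cy" (the principal point, pixels), "D" ([k1, k2, p1, p2, k3] as OpenCV has them; the pictures are not rectified), "view" (4x4, takes a point from world to camera coordinates). Camera axes: x right, y up, looking along -z (the intrinsics and any distortion apply to the point x, -y, -z); pixel columns grow to the right and rows downward; lengths in m; the calibration is good to about 2 mm. A picture is of the moment at which its call begins. There is no depth.
- finish_job(): hands the job in, once; it reports no verdict.
Trained networks look in the newest picture that a camera, given by its name, has taken for a name from the list of things; names that differ only in an ending like _2 or _b are one class to them, and where a whole thing is asked for, a point or a joint stands for the part that bears it (a point fixed in the world has none). Each returns a list of dicts, best first, with "score" (0 to 1); they miss things now and then, are a little off and sometimes report something else, mostly with a low value. They report only what shows in the picture. A call takes as long as a camera call. They do not tell look-alikes from the thing itself.
- vision.cut_out(target, camera): "region" (480x640 bool, what is visible of it) and "uv" ([column, row] in pixels, amid what is visible of it).
The state is a dict: "time": time; "joint_positions": joint angles; "joint_vel": joint speeds; "effort": joint torques, N m; "position": TCP position; "ee_rot": TCP orientation; "wrist_force": force on the tool from outside, world axes, zero at the start; "torque": the same for the moment, N m; "width": finger opening in m.
Only numpy, scipy, OpenCV 4.12 (cv2) and the standard library are available. Lean on these libraries where they do the work, as an engineer would, in place of code of your own. Each camera call takes 0.05 s, during which the arm holds its last target.

TASK

Raise the sash of the bench booth all the way by its handle, draw the tray fully out, and stand every plaster cast from the table upright on the tray. Slide the loaded tray fully home, lower the sash all the way, and only then press the spring plunger of the start valve down to its stop and let go. Do not disturb the bowl, the bottle and the jar.

Things in the scene. Friction and masses are not known exactly. Their poses are not given: they have to be found in the camera images.
- booth: clear-walled bench booth with a roof and closed back, 180 mm high, 360 mm wide, fixed; loaded only by its tray. Origin on the table in the sash plane, midway between two aluminium posts (250 mm tall, 178 mm either side) that guide the sash. x points into the booth, away from its open front on the robot's side; z up; turned by up to 0.12 rad.
- sash_handle (a point): middle of the bar of the steel handle standing up from the top edge of the booth's clear sash (330 mm wide, 130 mm high). The bar is a level round rod 12 mm thick, 120 mm long, along this frame's y (axes as the booth's), its underside 24 mm above the sash's top edge. With the sash down this point is 210 mm above the table. Grip it from above.
- sash (a joint): height of the sash above fully lowered, 0 to 0.10 m (stop at each end). At 0 its lower edge is 50 mm above the table; it stays where it is left and takes about 9 N to lift and 3 N to lower. Starts slightly raised or down.
- tray_handle (a point): middle of the bar of the tray's front handle: a level round rod 12 mm thick, 120 mm long, along this frame's y (axes as the booth's), 36 mm above the table, 56 mm in front of the tray's white front panel (top 50 mm above the table). With the tray home the bar is 75 mm in front of the sash plane. Grip it from above.
- tray (a joint): how far the tray is drawn out, along -x of the booth: 0 fully home, 0.16 m fully out (stops at both ends); takes about 3 N to slide and stays where it is left. Starts home or slightly out.
- tray_floor (a point): centre of the steel tray's inner floor, 12 mm above the table; axes as the booth's, y along the tray. The floor is 100 mm (x) by 308 mm (y) in a rim 22 mm high; four casts fit in one row along y, 77 mm apart. Tray home: this point is 65 mm behind the sash plane; fully out: 95 mm in front. A cast on the tray passes under the sash only if that is raised over 25 mm.
- plunger_top (a point): top centre of the plunger's black mushroom head (44 mm in diameter) on the grey round start valve (76 mm in diameter), which is fixed to the table. Released it is 100 mm above the table; it is pressed straight down.
- plunger (a joint): how far the plunger is pressed: 0 released, 0.018 m at its stop. A spring returns it; it starts to move at about 3.5 N and takes about 8.5 N to hold at the stop.
- cast1: plaster cast: a solid off-white round plug, 66 mm in diameter and 60 mm tall, straight-sided for the lower 47 mm, then rounded off; about 0.22 kg. Standing upright on the table at the start. Origin at the centre of its underside, z up through the rounded top. None from the start means this cast is absent today (two to four are present).
- cast2: plaster cast: a solid off-white round plug, 66 mm in diameter and 60 mm tall, straight-sided for the lower 47 mm, then rounded off; about 0.22 kg. Standing upright on the table at the start. Origin at the centre of its underside, z up through the rounded top. None from the start means this cast is absent today (two to four are present).
- cast3: plaster cast: a solid off-white round plug, 66 mm in diameter and 60 mm tall, straight-sided for the lower 47 mm, then rounded off; about 0.22 kg. Standing upright on the table at the start. Origin at the centre of its underside, z up through the rounded top. None from the start means this cast is absent today (two to four are present).
- cast4: plaster cast: a solid off-white round plug, 66 mm in diameter and 60 mm tall, straight-sided for the lower 47 mm, then rounded off; about 0.22 kg. Standing upright on the table at the start. Origin at the centre of its underside, z up through the rounded top. None from the start means this cast is absent today (two to four are present).
- bowl: bystander, to be left where it is. Origin at the centre of its underside. White plastic bowl, 130 mm across, 55 mm high.
- ink: bystander, to be left where it is. Origin at the centre of its underside. Brown bottle with black cap, 52 mm in diameter, 100 mm high.
- pot: bystander, to be left where it is. Origin at the centre of its underside. White jar, 76 mm in diameter, 100 mm high.
Mind the look-alikes: they are no part of the job. What is shaped like the cast3 but red or yellow is not meant.

How it is judged:
On the way, in this order (a step that is already met when the one before it is completed fails the run):
1. the sash is raised all the way (value of joint sash above 0.09 m), for 0.2 s.
2. the tray is drawn fully out (value of joint tray above 0.148 m), for 0.2 s.
3. every cast present stands upright on the tray (x of cast1 in the frame of tray_floor between -0.035 and 0.035 m and y of cast1 in the frame of tray_floor between -0.14 and 0.14 m and z of cast1 in the frame of tray_floor between -0.005 and 0.005 m and angle between each of cast1, cast2, cast3, cast4's own z axis and vertical below 0.12 rad and x of cast2 in the frame of tray_floor between -0.035 and 0.035 m and y of cast2 in the frame of tray_floor between -0.14 and 0.14 m and z of cast2 in the frame of tray_floor between -0.005 and 0.005 m and x of cast3 in the frame of tray_floor between -0.035 and 0.035 m and y of cast3 in the frame of tray_floor between -0.14 and 0.14 m and z of cast3 in the frame of tray_floor between -0.005 and 0.005 m and x of cast4 in the frame of tray_floor between -0.035 and 0.035 m and y of cast4 in the frame of tray_floor between -0.14 and 0.14 m and z of cast4 in the frame of tray_floor between -0.005 and 0.005 m), for 0.2 s.
4. the tray is fully home with the casts on it (all of step 3 and value of joint tray below 0.008 m), for 0.2 s.
5. the sash is fully down (value of joint each of sash, tray below 0.008 m), for 0.2 s.
6. the plunger is pressed to its stop (value of joint plunger above 0.0155 m and value of joint sash below 0.008 m), for 0.1 s.
At the end, for the whole second after the job is handed in: Every cast present stands upright (within 0.12 rad) and at rest on the tray floor, the tray is home and the sash down (each within 8 mm), and the plunger, after being pressed to within 2.5 mm of its stop, is released again (within 3 mm) (all of step 3 and all of step 5 and value of joint plunger below 0.003 m and linear speed of each of cast1, cast2, cast3, cast4 below 0.02 m/s); the robot touches nothing.
It fails at once if the bowl, the bottle or the jar is moved by more than 30 mm (distance of any of bowl, ink, pot from where it was at the start of the episode above 0.03 m).
It fails at once if the plunger is pressed while the sash is still up (value of joint plunger above 0.009 m and value of joint sash above 0.02 m).
Of cast1, cast2, cast3, cast4 only 2 to 4 are there at a start; the rules pass over those that are not, and their reading is None.
At some moment in a run one of cast1, cast2, cast3, cast4 may be knocked a few centimetres aside while the robot is not near it.
Once in a run the grip may slacken for a moment while it holds something.
It also fails if it takes over 210 s, if anything falls off the work surface, if the arm or the gripper's body presses on something with over 40 N, if the wrist force passes 120 N, or if a joint passes its speed limit or range.

## Working session

There is one attempt and no reset: what is moved stays moved. The work goes in short steps, Python scripts to look and compute and a tool call to move; the robot and the scene stay as the last step left them, time stands still between calls to the robot, and variables do not carry over. Pictures are saved under pics/ and viewed, and the job is handed in when it is done.

Besides the shell and the picture viewer there is one more tool, called after "Emit:" in YAML: its name, and indented under it one key for each argument. servo_tool: Moves the arm, as the interface text tells. Its arguments: {"type":"object","properties":{"slide":{"type":"array","items":{"type":"array","items":{"type":"number"}}},"rot":{"type":"array","items":{"type":"array","items":{"type":"number"}}},"fingers":{"type":"number"},"squeeze":{"type":"number"}},"required":["slide","rot"]}

```bash
ls; mkdir -p pics; python3 - <<'E'
from bench import status, vision, arm
import cv2,numpy as np
o=status.observe(); print(o); print(arm.tcp_to_tips)
for n in("scene","top"):
    s=vision.snapshot(n); cv2.imwrite(f"pics/{n}0.png",s["frame"]); print(n,s["fovy"],s["cx"],s["cy"],s["D"],np.round(s["view"],4).tolist())
E
```

```text
pics
{'time': 0.0, 'joint_positions': array([-1.44897412e+00,  2.87195792e-01,  1.57818611e+00, -1.35005187e-06,
        1.27860949e+00, -1.49995099e-01]), 'joint_vel': array([-1.77523920e-03, -1.78201238e-04,  2.95710829e-03, -4.69405971e-05,
        2.87360598e-06, -5.43373525e-04]), 'effort': array([-7.40454325e-04, -4.05986452e+01, -2.92626715e+01, -1.79539520e-04,
        5.82563662e-03,  3.23519068e-06]), 'position': array([ 0.18119675, -0.64971509,  0.30252196]), 'ee_rot': array([ 2.07712121,  0.28655971, -2.07705308]), 'wrist_force': array([ 0.07372838, -0.23701193,  0.46272033]), 'torque': array([-0.01168281,  0.02511655,  0.01877475]), 'width': 0.0849444803802319}
0.0726
scene 45.13172165788181 309.9069089868449 245.6652835903986 [-0.04459811  0.          0.          0.          0.        ] [[0.9978, 0.0655, -0.014, -0.5308], [-0.0481, 0.8467, 0.53, -0.0457], [0.0466, -0.5281, 0.8479, -1.3767], [0.0, 0.0, 0.0, 1.0]]
top 52.26812867528635 322.8411836478772 242.0066386706857 [-0.08769625  0.          0.          0.          0.        ] [[0.0129, -0.9998, 0.0166, -0.0369], [0.9956, 0.0143, 0.0931, -0.5491], [-0.0933, 0.0153, 0.9955, -1.2303], [0.0, 0.0, 0.0, 1.0]]
```

View pics/scene0.png

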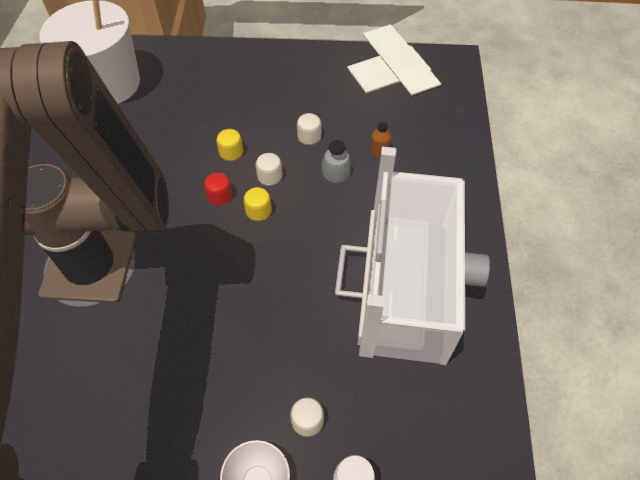

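View pics/top0.png

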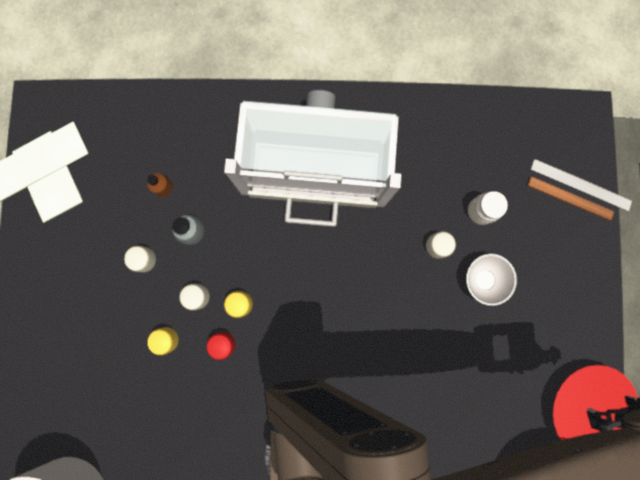

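```bash
cat > h.py <<'E'
from bench import status, vision, arm
import cv2,numpy as np
from scipy.spatial.transform import Rotation as R
from scipy.optimize import least_squares
def snap(n,fn=None):
    s=vision.snapshot(n)
    if fn: cv2.imwrite("pics/"+fn,s["frame"])
    f=240/np.tan(np.radians(s["fovy"])/2)
    s["K"]=np.array([[f,0,s["cx"]],[0,f,s["cy"]],[0,0,1.]]);s["D"]=np.array(s["D"],float);s["view"]=np.array(s["view"])
    return s
F=np.diag([1,-1,-1.])
def proj(s,P):
    P=np.atleast_2d(P).astype(float); c=(P@s["view"][:3,:3].T+s["view"][:3,3])@F
    return cv2.projectPoints(c,np.zeros(3),np.zeros(3),s["K"],s["D"])[0].reshape(-1,2)
def ray(s,uv):
    p=cv2.undistortPoints(np.array([[uv]],float),s["K"],s["D"])[0,0]
    d=s["view"][:3,:3].T@(F@np.array([p[0],p[1],1])); c=-s["view"][:3,:3].T@s["view"][:3,3]
    return c,d
def onz(s,uv,z):
    c,d=ray(s,uv); return c+d*(z-c[2])/d[2]
def tri(s1,u1,s2,u2):
    f=lambda X:np.r_[proj(s1,X)[0]-u1,proj(s2,X)[0]-u2]
    r=least_squares(f,[.6,0,.05]); return r.x,np.sqrt((r.fun**2).mean())
def tilt():
    o=status.observe(); M=R.from_rotvec(o["ee_rot"]).as_matrix(); return o,M
E
python3 - <<'E'
from h import *
S=snap("scene");T=snap("top")
for t in ["cast1","bowl","ink","pot","plunger_top","sash_handle","tray_handle","tray_floor"]:
  for n,s in(("scene",S),("top",T)):
    for d in vision.cut_out(t,n):
        if d["score"]<.2: continue
        uv=d["uv"]; m=d["region"]; col=s["frame"][m].mean(0) if m.any() else None
        print(t,n,round(d["score"],2),np.round(uv),m.sum(),np.round(col),np.round(onz(s,uv,0.03),3))
o,M=tilt();print(np.round(M,3))
E
```

```text
cast1 scene 0.89 [258. 205.] 754 [ 49. 175. 202.] [0.393 0.175 0.03 ]
cast1 scene 0.75 [270. 170.] 702 [162. 181. 193.] [0.41  0.288 0.03 ]
cast1 scene 0.75 [228. 143.] 710 [ 47. 166. 193.] [0.29  0.374 0.03 ]
cast1 scene 0.74 [307. 124.] 662 [160. 179. 189.] [0.494 0.453 0.03 ]
cast1 scene 0.64 [219. 186.] 692 [ 38.  46. 180.] [0.286 0.23  0.03 ]
cast1 scene 0.62 [308. 418.] 993 [181. 201. 212.] [ 0.551 -0.338  0.03 ]
cast1 top 0.93 [238. 303.] 603 [ 93. 208. 222.] [0.39  0.184 0.03 ]
cast1 top 0.84 [196. 295.] 652 [188. 205. 209.] [0.409 0.292 0.03 ]
cast1 top 0.81 [439. 242.] 601 [190. 207. 211.] [ 0.555 -0.329  0.03 ]
cast1 top 0.8 [164. 344.] 656 [ 87. 199. 214.] [0.283 0.37  0.03 ]
cast1 top 0.66 [220. 344.] 664 [ 53.  55. 193.] [0.286 0.228 0.03 ]
cast1 top 0.62 [140. 258.] 679 [184. 201. 205.] [0.502 0.439 0.03 ]
bowl scene 0.77 [258. 462.] 2173 [192. 199. 211.] [ 0.46 -0.43  0.03]
bowl scene 0.35 [413. 269.] 19964 [186. 191. 198.] [0.769 0.017 0.03 ]
bowl top 0.63 [488. 279.] 2140 [195. 202. 208.] [ 0.459 -0.458  0.03 ]
ink scene 0.67 [379. 140.] 498 [ 40.  73. 116.] [0.689 
[... 695 characters left out ...]
.] [0.7   0.003 0.03 ]
tray_handle scene 0.72 [368. 267.] 1543 [165. 174. 183.] [0.664 0.014 0.03 ]
tray_handle top 0.94 [312. 198.] 1747 [187. 196. 200.] [ 0.664 -0.     0.03 ]
tray_handle top 0.62 [441. 241.] 554 [197. 214. 218.] [ 0.555 -0.334  0.03 ]
tray_handle top 0.47 [182. 227.] 231 [48. 47. 47.] [0.583 0.333 0.03 ]
tray_floor scene 0.84 [365. 268.] 1621 [165. 173. 182.] [0.659 0.013 0.03 ]
tray_floor scene 0.23 [335. 147.] 189 [49. 50. 54.] [0.574 0.376 0.03 ]
tray_floor top 0.67 [316. 197.] 1539 [191. 201. 205.] [ 0.666 -0.012  0.03 ]
tray_floor top 0.26 [313. 181.] 2293 [178. 182. 187.] [ 0.709 -0.002  0.03 ]
[[ 0.     0.268 -0.963]
 [-0.    -0.963 -0.268]
 [-1.     0.     0.   ]]
```

```bash
python3 - <<'E'
import cv2
a=cv2.imread("pics/top0.png")[80:240,210:420];cv2.imwrite("pics/t0z.png",cv2.resize(a,None,fx=3.8,fy=3.7,interpolation=2)[:600,:800])
a=cv2.imread("pics/scene0.png")[135:375,320:500];cv2.imwrite("pics/s0z.png",cv2.resize(a,None,fx=2.5,fy=2.5,interpolation=2))
E
```

```text
(no output)
```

View pics/t0z.png

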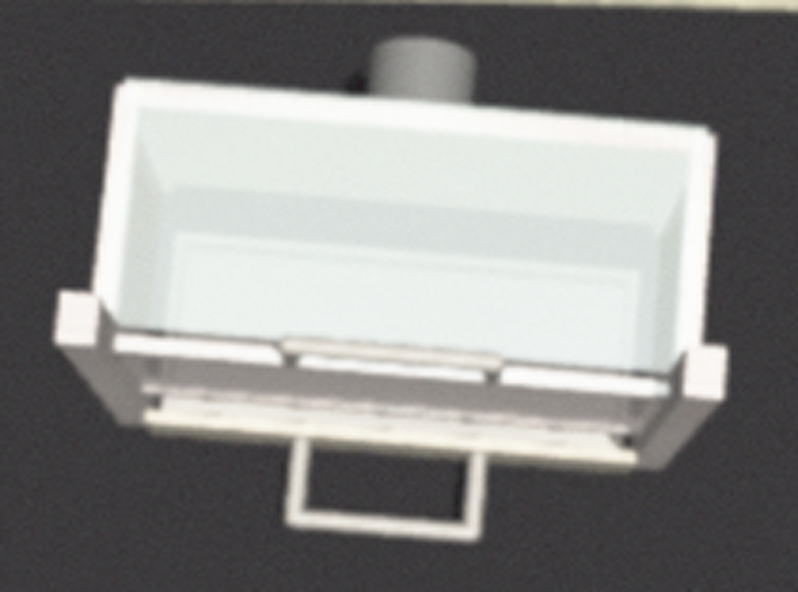

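View pics/s0z.png

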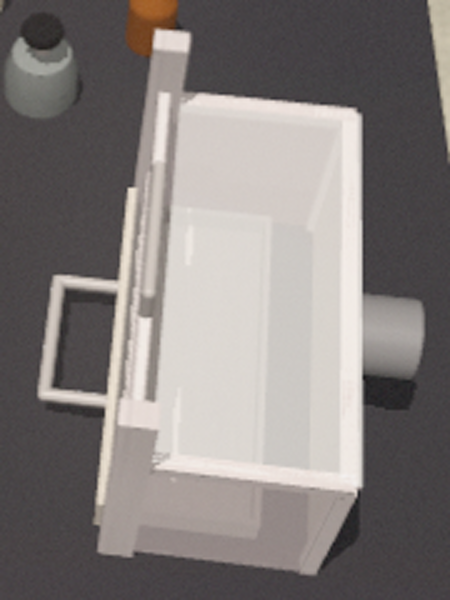

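```bash
python3 - <<'E'
from h import *
S=snap("scene");T=snap("top")
for n,s,a,b in(("T",T,(230.3,165.9),(395.8,180.5)),("S",S,(388.8,151.4),(376,299.8))):
    p,q=onz(s,a,.25),onz(s,b,.25);d=p-q;print(n,p,q,(p+q)/2,np.linalg.norm(d),np.arctan2(-d[0],d[1]))
for n,s,a,b in(("T",T,(287.1,220.5),(334.5,223.8)),("S",S,(342.8,247.8),(337.2,293))):
    p,q=onz(s,a,.036),onz(s,b,.036);d=p-q;print("trayh",n,p,q,(p+q)/2,np.linalg.norm(d),np.arctan2(-d[0],d[1]))
print(tri(T,(284.5,173.5),S,(384,201)),tri(T,(341.6,178.1),S,(379.2,253)))
print("plunger",tri(T,(182,228),S,(335,149)))
E
```

```text
T [0.68954321 0.17449287 0.25      ] [ 0.66334337 -0.18086707  0.25      ] [ 0.67644329 -0.0031871   0.25      ] 0.35632445036239824 -0.07359445197510037
S [0.69202489 0.17323461 0.25      ] [ 0.66655025 -0.17974972  0.25      ] [ 0.67928757 -0.00325755  0.25      ] 0.35390237881554365 -0.07204441713377346
trayh T [0.60250835 0.06278094 0.036     ] [ 0.59580657 -0.05852404  0.036     ] [0.59915746 0.00212845 0.036     ] 0.12148996718889388 -0.05519130884391301
trayh S [0.60559519 0.05994877 0.036     ] [ 0.59735801 -0.05926379  0.036     ] [6.01476604e-01 3.42489057e-04 3.60000000e-02] 0.11949680519193004 -0.06898693033072552
(array([0.68224656, 0.05991332, 0.22487435]), np.float64(0.5814673508843172)) (array([ 0.67334029, -0.06547781,  0.2246752 ]), np.float64(0.3549444856979641))
plunger (array([0.57435634, 0.31819166, 0.08645822]), np.float64(0.26743704503147636))
```

```bash
cat > plan.py <<'E'
# usage: plan.py x y z(TCP) yawdeg [step mm]  -> rows
import sys,json
from h import *
a=[float(v) for v in sys.argv[1:]]; tgt=np.array(a[:3]); yaw=np.radians(a[3]); step=(a[4] if len(a)>4 else 40)
o,M=tilt(); p=o["position"].copy()
y=np.array([np.cos(yaw),np.sin(yaw),0]); x=np.array([0,0,-1.]); G=np.c_[x,y,np.cross(x,y)]
rv=R.from_matrix(M.T@G).as_rotvec(degrees=True)
n=max(int(np.ceil(np.linalg.norm(tgt-p)*1000/step)),int(np.ceil(abs(rv).max()/7.0)),1)
dr=np.round(rv/n,1); sl=[];rt=[]
for i in range(min(n,8)):
    s=np.round(M.T@(tgt-p)*1000/(n-i),0 if step>6 else 1); sl.append(s.tolist()); rt.append(dr.tolist())
    p=p+M@s/1000; M=M@R.from_rotvec(dr,degrees=True).as_matrix()
print("t",round(o["time"],2),"pos",np.round(o["position"],4),"force",np.round(o["wrist_force"],1),"w",round(o["width"],4),"rem rotvec",np.round(rv,1),"n",n)
print(json.dumps({"slide":sl,"rot":rt}))
E
python3 plan.py 0.57 -0.20 0.38 -30
```

```text
t 1.1 pos [ 0.1812 -0.6502  0.3039] force [-0.1  0.8  0.4] w 0.0852 rem rotvec [-44.4   0.    0. ] n 15
{"slide": [[-5.0, -22.0, -33.0], [-5.0, -20.0, -34.0], [-5.0, -18.0, -35.0], [-5.0, -17.0, -36.0], [-5.0, -15.0, -37.0], [-5.0, -13.0, -38.0], [-5.0, -11.0, -38.0], [-5.0, -9.0, -39.0]], "rot": [[-3.0, 0.0, 0.0], [-3.0, 0.0, 0.0], [-3.0, 0.0, 0.0], [-3.0, 0.0, 0.0], [-3.0, 0.0, 0.0], [-3.0, 0.0, 0.0], [-3.0, 0.0, 0.0], [-3.0, 0.0, 0.0]]}
```

Rise first, then travel.

Emit:
servo_tool:
  slide:
    - [-35,-10,-15]
    - [-35,-20,-25]
    - [-5,-20,-34]
    - [-5,-18,-35]
    - [-5,-17,-36]
    - [-5,-15,-37]
    - [0,-13,-38]
    - [0,-10,-38]
  rot:
    - [-3,0,0]
    - [-3,0,0]
    - [-3,0,0]
    - [-3,0,0]
    - [-3,0,0]
    - [-3,0,0]
    - [-3,0,0]
    - [-3,0,0]
  fingers: 1

```text
time: 1.77
position: [0.3556, -0.4177, 0.3973]
ee_rot: [1.82, 0.659, -1.817]
wrist_force: [0.1, 0.0, -0.2]
width: 0.0851
```

```bash
python3 plan.py 0.675 -0.003 0.37 -4.1; python3 - <<'E'
from h import *
snap("top","top1.png")
E
```

```text
t 1.77 pos [ 0.3556 -0.4177  0.3973] force [ 0.1  0.  -0.2] w 0.0851 rem rotvec [-46.   -0.   -0.1] n 14
{"slide": [[2.0, -8.0, -36.0], [2.0, -6.0, -37.0], [2.0, -4.0, -37.0], [2.0, -2.0, -37.0], [2.0, 0.0, -37.0], [2.0, 3.0, -37.0], [2.0, 5.0, -37.0], [2.0, 7.0, -37.0]], "rot": [[-3.3, -0.0, -0.0], [-3.3, -0.0, -0.0], [-3.3, -0.0, -0.0], [-3.3, -0.0, -0.0], [-3.3, -0.0, -0.0], [-3.3, -0.0, -0.0], [-3.3, -0.0, -0.0], [-3.3, -0.0, -0.0]]}
```

View pics/top1.png

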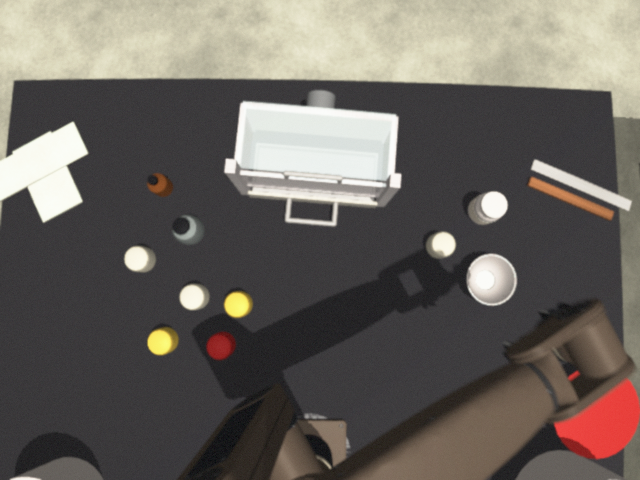

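The top view shows three off-white casts at (140,259), (195,296) and (441,244). Look-alikes are yellow at (238,304) and (163,341), and red at (220,346). The valve is at (185,229), the bottle at (157,184), the jar at (489,208) and the bowl at (491,279). The first reach is for the sash handle bar at (313,177). The tray handle at (311,210) could be taken for it.

Emit:
servo_tool:
  slide:
    - [2,-8,-36]
    - [2,-6,-37]
    - [2,-4,-37]
    - [2,-2,-37]
    - [2,0,-37]
    - [2,3,-37]
    - [2,5,-37]
    - [2,7,-37]
  rot:
    - [-3.3,0,0]
    - [-3.3,0,0]
    - [-3.3,0,0]
    - [-3.3,0,0]
    - [-3.3,0,0]
    - [-3.3,0,0]
    - [-3.3,0,0]
    - [-3.3,0,0]

```text
time: 2.48
position: [0.5404, -0.1685, 0.3859]
ee_rot: [1.494, 0.988, -1.483]
wrist_force: [-0.0, -0.1, -0.5]
width: 0.0854
```

```bash
python3 plan.py 0.678 -0.003 0.36 -4.1; python3 - <<'E'
from h import *
s=snap("top")
for d in vision.cut_out("cast1","top"): print(round(d["score"],2),np.round(d["uv"]),np.round(s["frame"][d["region"]].mean(0)))
E
```

```text
t 2.48 pos [ 0.5404 -0.1685  0.3859] force [-0.  -0.1 -0.5] w 0.0854 rem rotvec [-18.3   0.1  -0.6] n 6
{"slide": [[4.0, 11.0, -34.0], [4.0, 12.0, -34.0], [5.0, 14.0, -33.0], [4.0, 16.0, -32.0], [5.0, 18.0, -31.0], [4.0, 20.0, -30.0]], "rot": [[-3.1, 0.0, -0.1], [-3.1, 0.0, -0.1], [-3.1, 0.0, -0.1], [-3.1, 0.0, -0.1], [-3.1, 0.0, -0.1], [-3.1, 0.0, -0.1]]}
0.96 [139. 256.] [190. 206. 210.]
0.95 [162. 343.] [ 86. 192. 207.]
0.83 [239. 305.] [ 97. 218. 231.]
0.6 [219. 344.] [ 45.  46. 170.]
0.59 [192. 296.] [200. 217. 221.]
```

Emit:
servo_tool:
  slide:
    - [4,11,-34]
    - [4,12,-34]
    - [5,14,-33]
    - [4,16,-32]
    - [5,18,-31]
    - [4,20,-30]
    - [0,0,0]
  rot:
    - [-3.1,0,-0.1]
    - [-3.1,0,-0.1]
    - [-3.1,0,-0.1]
    - [-3.1,0,-0.1]
    - [-3.1,0,-0.1]
    - [-3.1,0,-0.1]
    - [0,0,0]

```text
time: 3.17
position: [0.6837, 0.0036, 0.3588]
ee_rot: [1.246, 1.18, -1.249]
wrist_force: [-0.5, -1.1, -0.7]
width: 0.0853
```

```bash
python3 plan.py 0.678 -0.003 0.30 -4.1; python3 - <<'E'
from h import *
s=snap("scene","scene2.png")
for d in vision.cut_out("cast1","scene"): print(round(d["score"],2),np.round(d["uv"]),np.round(s["frame"][d["region"]].mean(0)))
E
```

```text
t 3.17 pos [0.6837 0.0036 0.3588] force [-0.5 -1.1 -0.7] w 0.0853 rem rotvec [ 1.1  0.2 -0.1] n 2
{"slide": [[29.0, -3.0, 3.0], [30.0, -2.0, 4.0]], "rot": [[0.5, 0.1, -0.0], [0.5, 0.1, -0.0]]}
0.95 [257. 206.] [ 39. 140. 168.]
0.84 [230. 143.] [ 48. 175. 202.]
0.75 [305. 414.] [183. 203. 214.]
0.71 [306. 128.] [161. 180. 190.]
0.65 [272. 170.] [165. 184. 194.]
```

View pics/scene2.png

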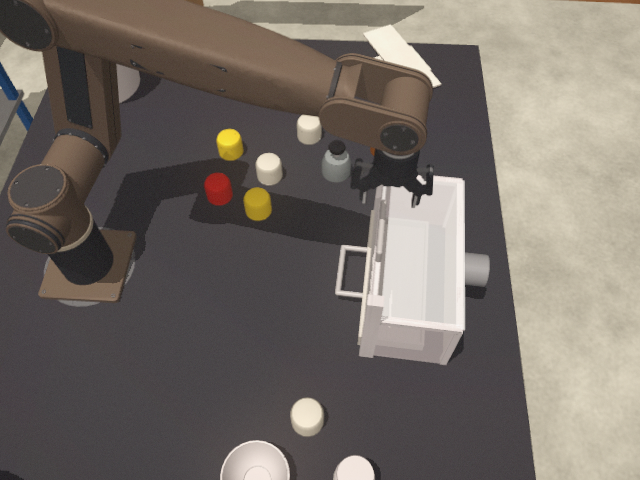

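Emit:
servo_tool:
  slide:
    - [29,-3,3]
    - [30,-2,4]
    - [12,0,0]
    - [12,0,0]
    - [0,0,0]
  rot:
    - [0.5,0.1,0]
    - [0.5,0.1,0]
    - [0,0,0]
    - [0,0,0]
    - [0,0,0]

```text
time: 3.68
position: [0.6761, -0.0141, 0.2798]
ee_rot: [1.27, 1.157, -1.268]
wrist_force: [-1.2, 0.5, -0.4]
width: 0.0859
```

```bash
python3 plan.py 0.678 -0.003 0.275 -4.1;python3 - <<'E'
from h import *
a=snap("scene")["frame"][120:300,300:480];cv2.imwrite("pics/s3z.png",cv2.resize(a,None,fx=3.3,fy=3.3,interpolation=2))
E
```

```text
t 3.68 pos [ 0.6761 -0.0141  0.2798] force [-1.2  0.5 -0.4] w 0.0859 rem rotvec [-0.7  0.4 -0.5] n 1
{"slide": [[5.0, 1.0, -11.0]], "rot": [[-0.7, 0.4, -0.5]]}
```

View pics/s3z.png

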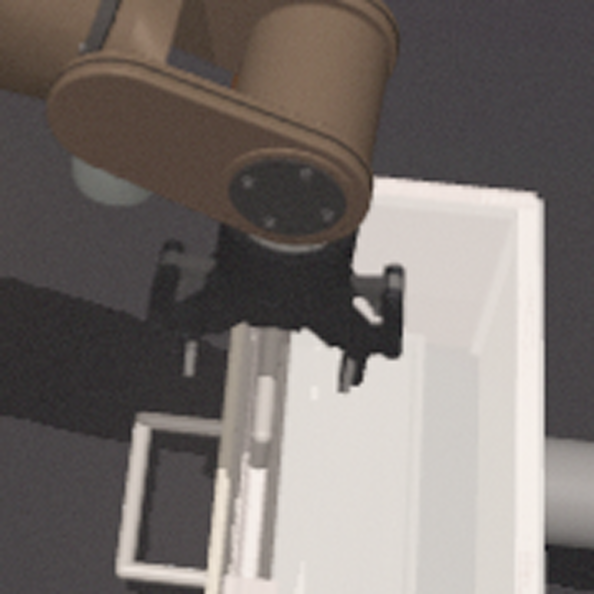

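Emit:
servo_tool:
  slide:
    - [5,1,-10]
    - [0,0,0]
    - [0,0,0]
    - [0,0,0]
    - [0,0,0]
    - [0,0,0]
    - [0,0,0]
    - [0,0,0]
  rot:
    - [-0.7,0.4,-0.5]
    - [0,0,0]
    - [0,0,0]
    - [0,0,0]
    - [0,0,0]
    - [0,0,0]
    - [0,0,0]
    - [0,0,0]
  fingers: 0
  squeeze: 50

```text
time: 4.4
position: [0.6775, -0.0036, 0.283]
ee_rot: [1.258, 1.177, -1.263]
wrist_force: [1.3, -0.3, -1.8]
width: 0.0101
```

```bash
python3 plan.py 0.678 -0.003 0.275 -4.1
```

```text
t 4.4 pos [ 0.6775 -0.0036  0.283 ] force [ 1.3 -0.3 -1.8] w 0.0101 rem rotvec [0.1 0.1 0.2] n 1
{"slide": [[8.0, 1.0, -1.0]], "rot": [[0.1, 0.1, 0.2]]}
```

Emit:
servo_tool:
  slide:
    - [-10,0,0]
    - [-15,0,0]
    - [-15,0,0]
    - [-15,0,0]
    - [-10,0,0]
    - [0,0,0]
  rot:
    - [0,0,0]
    - [0,0,0]
    - [0,0,0]
    - [0,0,0]
    - [0,0,0]
    - [0,0,0]

```text
time: 4.9
position: [0.6778, -0.0037, 0.3374]
ee_rot: [1.258, 1.182, -1.267]
wrist_force: [-0.6, -0.2, -1.3]
width: 0.0102
```

```bash
python3 plan.py 0.678 -0.003 0.375 -4.1; python3 - <<'E'
from h import *
a=snap("scene")["frame"][120:300,300:480];cv2.imwrite("pics/s4z.png",cv2.resize(a,None,fx=3.3,fy=3.3,interpolation=2))
E
```

```text
t 4.9 pos [ 0.6778 -0.0037  0.3374] force [-0.6 -0.2 -1.3] w 0.0102 rem rotvec [ 0.1 -0.   0.5] n 1
{"slide": [[-38.0, -0.0, -1.0]], "rot": [[0.1, -0.0, 0.5]]}
```

View pics/s4z.png

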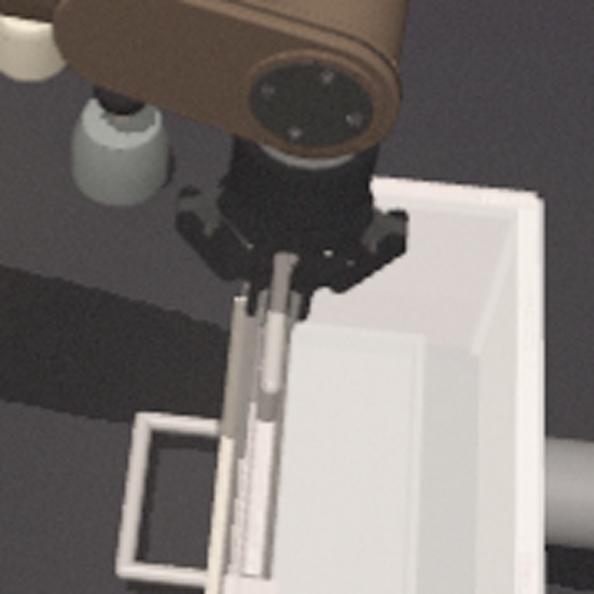

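Emit:
servo_tool:
  slide:
    - [-12,0,0]
    - [-12,0,0]
    - [-12,0,0]
    - [-8,0,0]
  rot:
    - [0,0,0]
    - [0,0,0]
    - [0,0,0]
    - [0,0,0]

```text
time: 5.28
position: [0.6779, -0.0038, 0.3696]
ee_rot: [1.255, 1.188, -1.272]
wrist_force: [16.8, -1.2, -42.2]
width: 0.0098
```

Emit:
servo_tool:
  slide:
    - [-6,0,0]
    - [-6,0,0]
    - [-6,0,0]
  rot:
    - [0,0,0]
    - [0,0,0]
    - [0,0,0]

```text
time: 5.53
position: [0.6788, -0.004, 0.3694]
ee_rot: [1.252, 1.199, -1.281]
wrist_force: [8.7, 0.5, -20.9]
width: 0.0098
```

Emit:
servo_tool:
  slide:
    - [0,0,0]
    - [0,0,0]
    - [0,0,0]
    - [0,0,0]
  rot:
    - [0,0,0]
    - [0,0,0]
    - [0,0,0]
    - [0,0,0]
  fingers: 1

```text
time: 5.87
position: [0.6786, -0.0038, 0.3756]
ee_rot: [1.252, 1.199, -1.28]
wrist_force: [0.9, -0.1, -0.7]
width: 0.058
```

Emit:
servo_tool:
  slide:
    - [-20,0,0]
    - [-20,0,0]
    - [-20,0,0]
    - [0,0,0]
  rot:
    - [0,0,0]
    - [0,0,0]
    - [0,0,0]
    - [0,0,0]

```text
time: 6.2
position: [0.6791, -0.0037, 0.4476]
ee_rot: [1.255, 1.192, -1.274]
wrist_force: [-0.4, 0.2, 2.1]
width: 0.085
```

```bash
python3 plan.py 0.56 -0.0 0.42 -4.1; python3 - <<'E'
from h import *
a=snap("scene")["frame"][60:300,260:500];cv2.imwrite("pics/s5z.png",cv2.resize(a,None,fx=2.5,fy=2.5,interpolation=2))
E
```

```text
t 6.2 pos [ 0.6791 -0.0037  0.4476] force [-0.4  0.2  2.1] w 0.085 rem rotvec [ 0.  -0.2  1.1] n 4
{"slide": [[7.0, -30.0, 1.0], [7.0, -30.0, 1.0], [8.0, -29.0, 1.0], [7.0, -30.0, 2.0]], "rot": [[0.0, -0.0, 0.3], [0.0, -0.0, 0.3], [0.0, -0.0, 0.3], [0.0, -0.0, 0.3]]}
```

View pics/s5z.png

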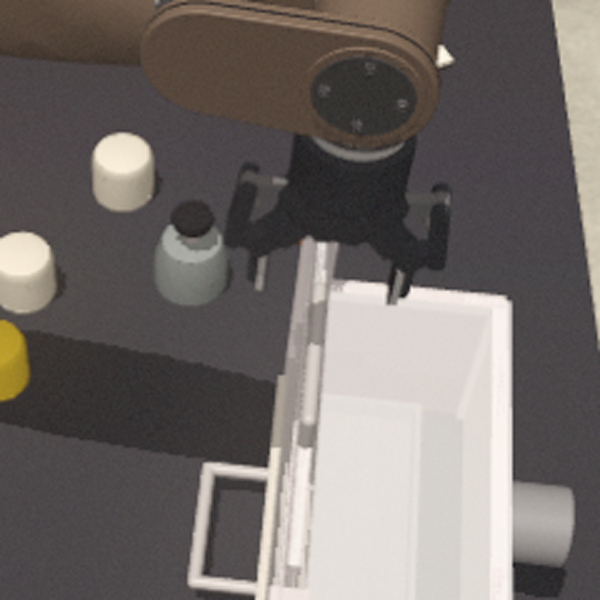

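Emit:
servo_tool:
  slide:
    - [0,-30,0]
    - [0,-30,-2]
    - [10,-15,-2]
    - [20,0,-1]
    - [30,0,0]
    - [30,0,0]
    - [30,0,0]
    - [0,0,0]
  rot:
    - [0,0,0.3]
    - [0,0,0.3]
    - [0,0,0.3]
    - [0,0,0.3]
    - [0,0,0]
    - [0,0,0]
    - [0,0,0]
    - [0,0,0]
  fingers: 0.5

```text
time: 6.92
position: [0.5992, 0.0081, 0.322]
ee_rot: [1.265, 1.174, -1.257]
wrist_force: [-0.8, 0.1, -1.2]
width: 0.0429
```

```bash
python3 plan.py 0.602 0.002 0.2 -4.1 25
```

```text
t 6.92 pos [0.5992 0.0081 0.322 ] force [-0.8  0.1 -1.2] w 0.0429 rem rotvec [ 0.  -0.2 -0.2] n 5
{"slide": [[24.0, 1.0, 1.0], [24.0, 0.0, 1.0], [25.0, 1.0, 1.0], [24.0, 0.0, 2.0], [25.0, 1.0, 1.0]], "rot": [[0.0, -0.0, -0.0], [0.0, -0.0, -0.0], [0.0, -0.0, -0.0], [0.0, -0.0, -0.0], [0.0, -0.0, -0.0]]}
```

Emit:
servo_tool:
  slide:
    - [24,1,1]
    - [24,0,1]
    - [25,1,1]
    - [25,0,2]
    - [25,1,1]
    - [20,0,0]
    - [10,0,0]
    - [0,0,0]
  rot:
    - [0,0,0]
    - [0,0,0]
    - [0,0,0]
    - [0,0,0]
    - [0,0,0]
    - [0,0,0]
    - [0,0,0]
    - [0,0,0]

```text
time: 7.58
position: [0.6053, 0.002, 0.1724]
ee_rot: [1.268, 1.167, -1.25]
wrist_force: [-0.4, -0.0, -0.4]
width: 0.0425
```

```bash
python3 plan.py 0.602 0.002 0.091 -4.1 25;python3 - <<'E'
from h import *
a=snap("scene")["frame"][120:360,260:500];cv2.imwrite("pics/s6z.png",cv2.resize(a,None,fx=2.5,fy=2.5,interpolation=2))
E
```

```text
t 7.58 pos [0.6053 0.002  0.1724] force [-0.4 -0.  -0.4] w 0.0425 rem rotvec [ 0.1 -0.1 -0.7] n 4
{"slide": [[20.0, -1.0, 0.0], [20.0, -1.0, 0.0], [21.0, -1.0, 0.0], [20.0, -1.0, 0.0]], "rot": [[0.0, -0.0, -0.2], [0.0, -0.0, -0.2], [0.0, -0.0, -0.2], [0.0, -0.0, -0.2]]}
```

View pics/s6z.png

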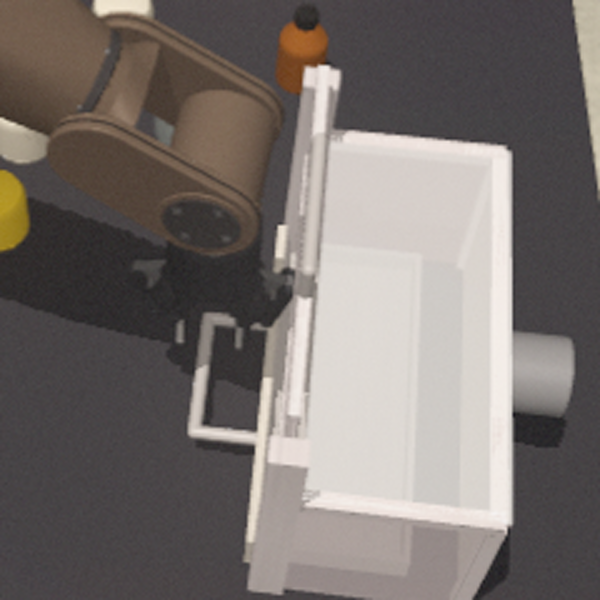

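Emit:
servo_tool:
  slide:
    - [20,-1,0]
    - [20,-1,0]
    - [20,-1,0]
    - [15,0,0]
    - [4,0,0]
    - [0,0,0]
  rot:
    - [0,0,-0.2]
    - [0,0,-0.2]
    - [0,0,-0.2]
    - [0,0,0]
    - [0,0,0]
    - [0,0,0]

```text
time: 8.13
position: [0.6075, 0.0019, 0.1056]
ee_rot: [1.266, 1.167, -1.251]
wrist_force: [0.3, 0.7, 0.1]
width: 0.0422
```

Emit:
servo_tool:
  slide:
    - [0,0,0]
    - [0,0,0]
    - [0,0,0]
    - [0,0,0]
    - [0,0,0]
    - [0,0,0]
  rot:
    - [0,0,0]
    - [0,0,0]
    - [0,0,0]
    - [0,0,0]
    - [0,0,0]
    - [0,0,0]
  fingers: 0

```text
time: 8.63
position: [0.6025, 0.0023, 0.1081]
ee_rot: [1.254, 1.183, -1.265]
wrist_force: [0.0, -0.4, -5.0]
width: 0.0088
```

```bash
python3 plan.py 0.4434 0.0135 0.095 -4.1 25
```

```text
t 8.63 pos [0.6025 0.0023 0.1081] force [ 0.  -0.4 -5. ] w 0.0088 rem rotvec [0.2 0.  0.5] n 7
{"slide": [[2.0, -23.0, -0.0], [2.0, -23.0, -0.0], [2.0, -23.0, -0.0], [2.0, -23.0, -0.0], [2.0, -22.0, -0.0], [2.0, -23.0, -0.0], [2.0, -22.0, -0.0]], "rot": [[0.0, 0.0, 0.1], [0.0, 0.0, 0.1], [0.0, 0.0, 0.1], [0.0, 0.0, 0.1], [0.0, 0.0, 0.1], [0.0, 0.0, 0.1], [0.0, 0.0, 0.1]]}
```

Emit:
servo_tool:
  slide:
    - [0,0,0]
    - [0,0,0]
    - [0,0,0]
    - [10,0,0]
    - [8,0,0]
    - [0,0,0]
    - [0,0,0]
  rot:
    - [0,0,0]
    - [0,0,0]
    - [0,0,0]
    - [0,0,0]
    - [0,0,0]
    - [0,0,0]
    - [0,0,0]
  fingers: 0.5

```text
time: 9.22
position: [0.6081, 0.0016, 0.0947]
ee_rot: [1.26, 1.172, -1.255]
wrist_force: [0.3, -1.0, 0.2]
width: 0.0422
```

Emit:
servo_tool:
  slide:
    - [0,0,0]
    - [0,0,0]
    - [0,0,0]
    - [0,0,0]
    - [0,0,0]
    - [0,0,0]
  rot:
    - [0,0,0]
    - [0,0,0]
    - [0,0,0]
    - [0,0,0]
    - [0,0,0]
    - [0,0,0]
  fingers: 0

```text
time: 9.72
position: [0.603, 0.0021, 0.0937]
ee_rot: [1.251, 1.187, -1.269]
wrist_force: [1.0, -0.6, 0.2]
width: 0.0104
```

Emit:
servo_tool:
  slide:
    - [0,-15,0]
    - [0,-22,0]
    - [0,-22,0]
    - [0,-22,0]
    - [0,-22,0]
    - [0,-22,0]
    - [0,-15,0]
    - [0,0,0]
  rot:
    - [0,0,0]
    - [0,0,0]
    - [0,0,0]
    - [0,0,0]
    - [0,0,0]
    - [0,0,0]
    - [0,0,0]
    - [0,0,0]

```text
time: 10.38
position: [0.4673, 0.0118, 0.0937]
ee_rot: [1.268, 1.162, -1.247]
wrist_force: [-3.1, -0.6, -1.0]
width: 0.0102
```

```bash
python3 plan.py 0.4434 0.0135 0.095 -4.1 25
```

```text
t 10.38 pos [0.4673 0.0118 0.0937] force [-3.1 -0.6 -1. ] w 0.0102 rem rotvec [ 0.1 -0.  -1. ] n 1
{"slide": [[-2.0, -24.0, -0.0]], "rot": [[0.1, -0.0, -1.0]]}
```

Emit:
servo_tool:
  slide:
    - [0,-12,0]
    - [0,-12,0]
    - [0,-8,0]
    - [0,-8,0]
    - [0,-5,0]
  rot:
    - [0,0,-0.5]
    - [0,0,-0.5]
    - [0,0,0]
    - [0,0,0]
    - [0,0,0]

```text
time: 10.8
position: [0.4386, 0.0135, 0.0945]
ee_rot: [1.298, 1.116, -1.212]
wrist_force: [12.3, 1.3, -16.5]
width: 0.0102
```

Emit:
servo_tool:
  slide:
    - [0,0,0]
    - [0,0,0]
    - [0,0,0]
    - [0,0,0]
    - [0,0,0]
  rot:
    - [0,0,0]
    - [0,0,0]
    - [0,0,0]
    - [0,0,0]
    - [0,0,0]
  fingers: 0.5

```text
time: 11.22
position: [0.4396, 0.0132, 0.0952]
ee_rot: [1.299, 1.115, -1.211]
wrist_force: [0.9, 0.4, -0.5]
width: 0.0424
```

Emit:
servo_tool:
  slide:
    - [-20,0,0]
    - [-30,0,0]
    - [-40,0,0]
    - [-40,0,0]
    - [-40,0,0]
    - [-30,0,0]
    - [0,0,0]
  rot:
    - [0,0,0]
    - [0,0,0]
    - [0,0,0]
    - [0,0,0]
    - [0,0,0]
    - [0,0,0]
    - [0,0,0]

```text
time: 11.8
position: [0.4213, 0.0146, 0.301]
ee_rot: [1.294, 1.126, -1.221]
wrist_force: [0.6, -0.1, 1.2]
width: 0.0426
```

```bash
python3 - <<'E'
from h import *
snap("scene","scene7.png");snap("top","top7.png")
print(status.observe()["position"])
E
```

```text
[0.41961472 0.0149139  0.29541672]
```

View pics/scene7.png

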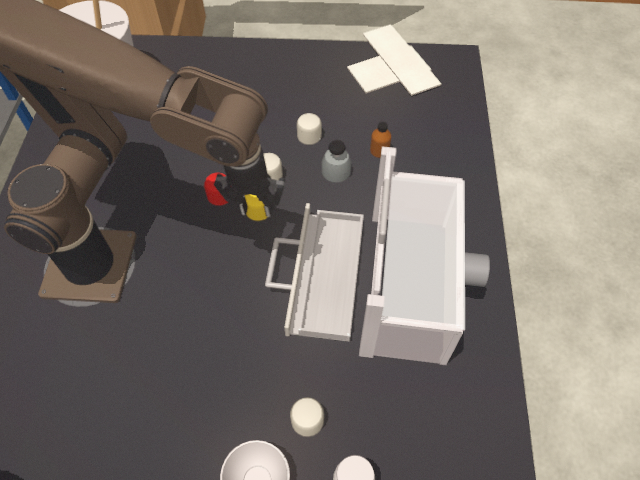

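View pics/top7.png

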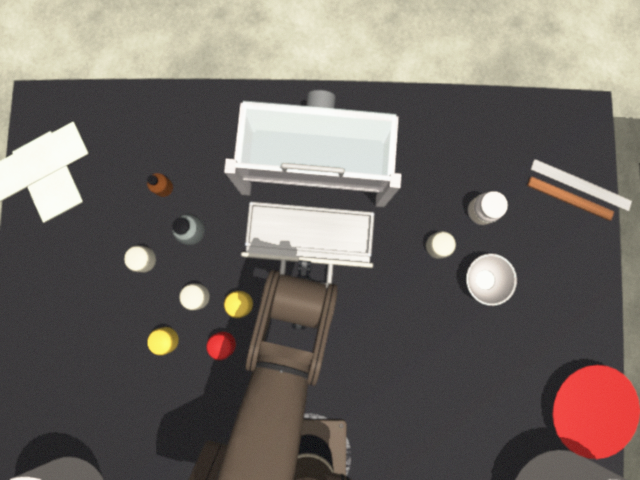

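```bash
cat > loc.py <<'E'
from h import *
th=np.linspace(0,2*np.pi,40,endpoint=False);c=np.c_[np.cos(th),np.sin(th)]
def pts(x,y,z=0): return np.vstack([np.c_[c*r+[x,y],np.full(40,h+z)] for r,h in((.033,0),(.033,.047),(.029,.056),(.02,.06))])
def pc(s,x,y,z=0):
    h=cv2.convexHull(proj(s,pts(x,y,z)).astype(np.float32)); m=cv2.moments(h); return np.array([m["m10"],m["m01"]])/m["m00"],m["m00"]
def casts(z=0,fn=None):
    out=[]
    for n in("scene","top"):
        s=snap(n,fn and n+fn)
        for d in vision.cut_out("cast1",n):
            m=d["region"]
            if m.sum()<100: continue
            col=s["frame"][m].mean(0)
            if col[2]-col[0]>60: continue
            cc=np.argwhere(m)[:,::-1].mean(0)
            r=least_squares(lambda q:pc(s,*q,z)[0]-cc,onz(s,cc,.03+z)[:2])
            out.append((n,round(d["score"],2),np.round(cc),np.round(r.x,4),round(m.sum()/pc(s,*r.x,z)[1],2)))
    return out
if __name__=="__main__":
    import sys
    for o in casts(*[float(v) for v in sys.argv[1:2]]): print(*o)
E
python3 loc.py; python3 plan.py 0.41 0.28 0.25 40
```

```text
scene 0.88 [306. 416.] [ 0.5473 -0.3345] 0.96
scene 0.63 [308. 128.] [0.4988 0.443 ] 0.99
scene 0.59 [272. 166.] [0.415  0.3059] 0.63
top 0.84 [194. 296.] [0.4072 0.2968] 0.96
top 0.79 [440. 245.] [ 0.5468 -0.3333] 0.91
top 0.71 [139. 259.] [0.4999 0.4427] 0.98
t 12.1 pos [0.4182 0.0152 0.2909] force [ 0.1  0.  -0.4] w 0.0425 rem rotvec [-44.5   0.7  -2.4] n 7
{"slide": [[6.0, -4.0, -38.0], [6.0, -0.0, -38.0], [6.0, 4.0, -38.0], [6.0, 8.0, -37.0], [6.0, 12.0, -35.0], [6.0, 16.0, -34.0], [6.0, 21.0, -32.0]], "rot": [[-6.4, 0.1, -0.3], [-6.4, 0.1, -0.3], [-6.4, 0.1, -0.3], [-6.4, 0.1, -0.3], [-6.4, 0.1, -0.3], [-6.4, 0.1, -0.3], [-6.4, 0.1, -0.3]]}
```

Emit:
servo_tool:
  slide:
    - [6,-4,-38]
    - [6,0,-38]
    - [6,4,-38]
    - [6,8,-37]
    - [6,12,-35]
    - [6,16,-34]
    - [6,21,-32]
    - [0,0,0]
  rot:
    - [-6.4,0.1,-0.3]
    - [-6.4,0.1,-0.3]
    - [-6.4,0.1,-0.3]
    - [-6.4,0.1,-0.3]
    - [-6.4,0.1,-0.3]
    - [-6.4,0.1,-0.3]
    - [-6.4,0.1,-0.3]
    - [0,0,0]
  fingers: 1

```text
time: 12.77
position: [0.4035, 0.2865, 0.2318]
ee_rot: [0.646, 1.485, -0.671]
wrist_force: [-0.8, -1.3, 0.6]
width: 0.0855
```

```bash
python3 plan.py 0.407 0.297 0.17 40 25; python3 - <<'E'
from h import *
s=snap("scene");a=s["frame"][90:270,180:360];cv2.imwrite("pics/s8z.png",cv2.resize(a,None,fx=3,fy=3,interpolation=2))
E
```

```text
t 12.77 pos [0.4035 0.2865 0.2318] force [-0.8 -1.3  0.6] w 0.0855 rem rotvec [ 1.8 -0.4  1.2] n 3
{"slide": [[21.0, 4.0, -2.0], [20.0, 3.0, -2.0], [21.0, 3.0, -1.0]], "rot": [[0.6, -0.1, 0.4], [0.6, -0.1, 0.4], [0.6, -0.1, 0.4]]}
```

View pics/s8z.png

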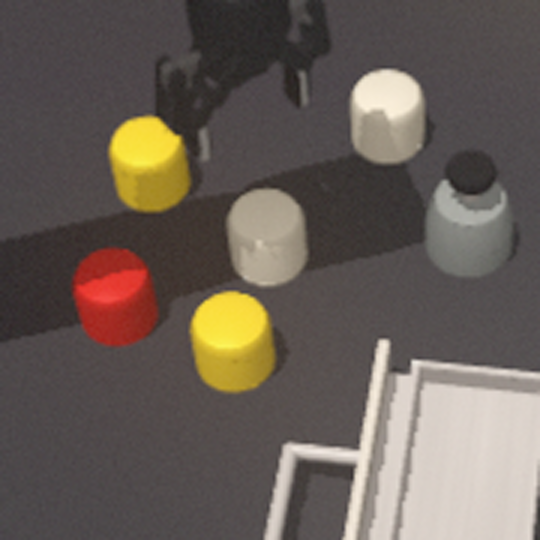

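The crop shows the chosen plug off-white in shadow at crop (267,237), which is scene pixel (269,169). The yellow ones are at crop (150,163) and (232,340), and the red one at (117,296). I'm taking the off-white one.

Emit:
servo_tool:
  slide:
    - [21,4,-2]
    - [20,3,-2]
    - [20,3,-1]
    - [0,0,0]
  rot:
    - [0.6,-0.1,0.4]
    - [0.6,-0.1,0.4]
    - [0.6,-0.1,0.4]
    - [0,0,0]

```text
time: 13.15
position: [0.4054, 0.2928, 0.1643]
ee_rot: [0.681, 1.465, -0.693]
wrist_force: [-0.1, -0.6, -1.0]
width: 0.0856
```

```bash
python3 plan.py 0.407 0.297 0.083 40 20; python3 loc.py
```

```text
t 13.15 pos [0.4054 0.2928 0.1643] force [-0.1 -0.6 -1. ] w 0.0856 rem rotvec [-0.4 -0.1  0.5] n 5
{"slide": [[16.0, 1.0, -0.0], [16.0, 1.0, -1.0], [16.0, 1.0, -0.0], [17.0, 1.0, -1.0], [16.0, 0.0, -0.0]], "rot": [[-0.1, -0.0, 0.1], [-0.1, -0.0, 0.1], [-0.1, -0.0, 0.1], [-0.1, -0.0, 0.1], [-0.1, -0.0, 0.1]]}
scene 0.81 [306. 416.] [ 0.5467 -0.3345] 0.96
scene 0.81 [269. 169.] [0.4059 0.2967] 0.91
scene 0.58 [309. 128.] [0.5003 0.4429] 0.96
top 0.89 [139. 259.] [0.4999 0.4441] 1.03
top 0.69 [440. 245.] [ 0.547  -0.3337] 0.86
top 0.58 [198. 295.] [0.4095 0.2861] 0.61
```

Emit:
servo_tool:
  slide:
    - [16,1,0]
    - [16,1,-1]
    - [16,1,0]
    - [16,1,-1]
    - [12,0,0]
    - [0,0,0]
  rot:
    - [0,0,0.1]
    - [0,0,0.1]
    - [0,0,0.1]
    - [0,0,0.1]
    - [0,0,0.1]
    - [0,0,0]

```text
time: 13.85
position: [0.4192, 0.2988, 0.1061]
ee_rot: [0.702, 1.44, -0.669]
wrist_force: [0.1, -0.4, -0.7]
width: 0.0851
```

```bash
python3 plan.py 0.407 0.297 0.083 40 20
```

```text
t 13.85 pos [0.4192 0.2988 0.1061] force [ 0.1 -0.4 -0.7] w 0.0851 rem rotvec [-0.4  0.5 -1.5] n 2
{"slide": [[11.0, -6.0, -3.0], [12.0, -5.0, -4.0]], "rot": [[-0.2, 0.2, -0.8], [-0.2, 0.2, -0.8]]}
```

Emit:
servo_tool:
  slide:
    - [-20,-6,-3]
    - [0,-6,-3]
    - [0,0,0]
    - [0,0,0]
  rot:
    - [-0.2,0.2,-0.8]
    - [-0.2,0.2,-0.8]
    - [0,0,0]
    - [0,0,0]

```text
time: 14.18
position: [0.4087, 0.2957, 0.1315]
ee_rot: [0.687, 1.454, -0.679]
wrist_force: [0.3, 0.2, -1.3]
width: 0.0854
```

```bash
python3 plan.py 0.407 0.297 0.083 40 10; python3 loc.py
```

```text
t 14.18 pos [0.4087 0.2957 0.1315] force [ 0.3  0.2 -1.3] w 0.0854 rem rotvec [-0.2  0.2 -0.4] n 5
{"slide": [[10.0, -0.0, -0.0], [10.0, -0.0, -1.0], [9.0, -0.0, -0.0], [10.0, -0.0, -1.0], [9.0, -1.0, -0.0]], "rot": [[-0.0, 0.0, -0.1], [-0.0, 0.0, -0.1], [-0.0, 0.0, -0.1], [-0.0, 0.0, -0.1], [-0.0, 0.0, -0.1]]}
scene 0.76 [306. 416.] [ 0.547  -0.3346] 0.96
scene 0.76 [269. 168.] [0.4076 0.3001] 1.01
scene 0.69 [309. 128.] [0.4996 0.4428] 0.92
top 0.75 [140. 258.] [0.5003 0.4423] 1.01
top 0.73 [441. 245.] [ 0.5472 -0.3343] 0.9
top 0.58 [199. 292.] [0.4165 0.2834] 0.51
```

Emit:
servo_tool:
  slide:
    - [10,0,0]
    - [10,0,0]
    - [10,0,0]
    - [0,0,0]
  rot:
    - [0,0,0]
    - [0,0,0]
    - [0,0,0]
    - [0,0,0]

```text
time: 14.72
position: [0.4076, 0.2952, 0.0959]
ee_rot: [0.684, 1.457, -0.682]
wrist_force: [-0.2, -0.0, -0.5]
width: 0.0855
```

```bash
python3 plan.py 0.407 0.298 0.083 40 10
```

```text
t 14.72 pos [0.4076 0.2952 0.0959] force [-0.2 -0.  -0.5] w 0.0855 rem rotvec [-0.2  0.2 -0.1] n 2
{"slide": [[6.0, 1.0, -1.0], [7.0, 0.0, -2.0]], "rot": [[-0.1, 0.1, -0.1], [-0.1, 0.1, -0.1]]}
```

Emit:
servo_tool:
  slide:
    - [7,1,-1]
    - [7,0,-2]
    - [0,0,0]
  rot:
    - [0,0,0]
    - [0,0,0]
    - [0,0,0]

```text
time: 14.97
position: [0.4054, 0.2978, 0.0783]
ee_rot: [0.682, 1.46, -0.685]
wrist_force: [-0.7, -0.0, -0.7]
width: 0.0852
```

Emit:
servo_tool:
  slide:
    - [0,0,0]
    - [0,0,0]
    - [0,0,0]
    - [0,0,0]
    - [0,0,0]
  rot:
    - [0,0,0]
    - [0,0,0]
    - [0,0,0]
    - [0,0,0]
    - [0,0,0]
  fingers: 0
  squeeze: 45

```text
time: 15.38
position: [0.4058, 0.2984, 0.0784]
ee_rot: [0.682, 1.459, -0.684]
wrist_force: [-0.4, -0.1, -2.1]
width: 0.0651
```

Emit:
servo_tool:
  slide:
    - [-15,0,0]
    - [-25,0,0]
    - [-25,0,0]
    - [-15,0,0]
    - [0,0,0]
  rot:
    - [0,0,0]
    - [0,0,0]
    - [0,0,0]
    - [0,0,0]
    - [0,0,0]

```text
time: 15.8
position: [0.4021, 0.2966, 0.1571]
ee_rot: [0.676, 1.466, -0.692]
wrist_force: [0.8, 0.2, -2.7]
width: 0.0655
```

```bash
python3 - <<'E'
from h import *
# slot targets
a=-0.0725; ex=np.array([np.cos(a),np.sin(a)]);ey=np.array([-ex[1],ex[0]]);o=np.array([.678,-.003])
for y in(.09,0,-.09): print(y,o-.095*ex+y*ey)
s=snap("scene");a=s["frame"][60:300,150:390];cv2.imwrite("pics/s9z.png",cv2.resize(a,None,fx=2.5,fy=2.5,interpolation=2))
E
python3 plan.py 0.59 0.094 0.22 85.9
```

```text
0.09 [0.58976885 0.09364504]
0 [0.58324956 0.00388147]
-0.09 [ 0.57673028 -0.0858821 ]
t 15.85 pos [0.4016 0.2963 0.1558] force [ 0.8 -0.2 -3.2] w 0.0649 rem rotvec [-46.1  -0.4   0.7] n 8
{"slide": [[-8.0, 2.0, 34.0], [-8.0, -2.0, 35.0], [-8.0, -5.0, 34.0], [-8.0, -9.0, 33.0], [-8.0, -12.0, 33.0], [-8.0, -15.0, 31.0], [-9.0, -18.0, 29.0], [-8.0, -21.0, 28.0]], "rot": [[-5.8, -0.0, 0.1], [-5.8, -0.0, 0.1], [-5.8, -0.0, 0.1], [-5.8, -0.0, 0.1], [-5.8, -0.0, 0.1], [-5.8, -0.0, 0.1], [-5.8, -0.0, 0.1], [-5.8, -0.0, 0.1]]}
```

View pics/s9z.png

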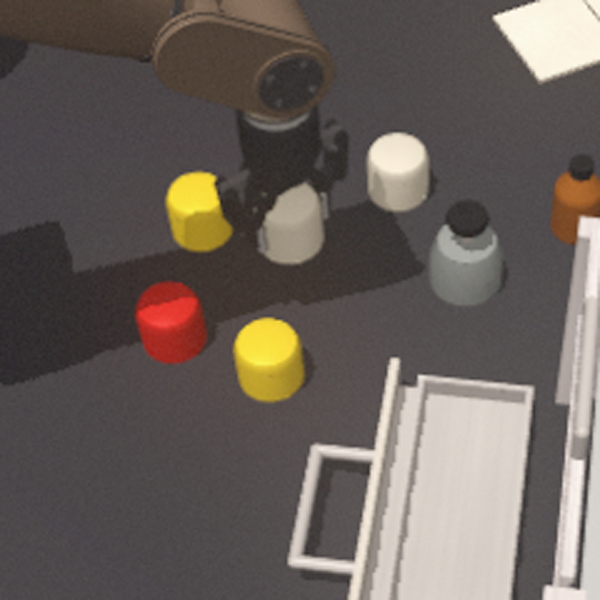

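Emit:
servo_tool:
  slide:
    - [-12,2,34]
    - [-12,-2,35]
    - [-8,-5,34]
    - [-8,-9,33]
    - [-8,-12,33]
    - [-5,-15,31]
    - [-5,-18,29]
    - [-5,-21,28]
  rot:
    - [-5.8,0,0.1]
    - [-5.8,0,0.1]
    - [-5.8,0,0.1]
    - [-5.8,0,0.1]
    - [-5.8,0,0.1]
    - [-5.8,0,0.1]
    - [-5.8,0,0.1]
    - [-5.8,0,0.1]

```text
time: 16.52
position: [0.5883, 0.0922, 0.2005]
ee_rot: [0.015, 1.605, -0.012]
wrist_force: [-0.1, 0.2, -2.5]
width: 0.0648
```

Emit:
servo_tool:
  slide:
    - [0,0,0]
    - [0,0,0]
  rot:
    - [0,0,0]
    - [0,0,0]

```text
time: 16.68
position: [0.592, 0.0861, 0.1977]
ee_rot: [0.017, 1.605, -0.017]
wrist_force: [-0.8, -0.2, -3.2]
width: 0.0652
```

```bash
python3 plan.py 0.59 0.094 0.135 85.9 20
```

```text
t 16.68 pos [0.592  0.0861 0.1977] force [-0.8 -0.2 -3.2] w 0.0652 rem rotvec [ 2.9 -1.9  0.1] n 4
{"slide": [[16.0, 2.0, -0.0], [16.0, 2.0, -0.0], [15.0, 2.0, -0.0], [16.0, 2.0, -1.0]], "rot": [[0.7, -0.5, 0.0], [0.7, -0.5, 0.0], [0.7, -0.5, 0.0], [0.7, -0.5, 0.0]]}
```

Emit:
servo_tool:
  slide:
    - [16,2,0]
    - [16,2,0]
    - [15,2,0]
    - [8,2,-1]
    - [0,0,0]
  rot:
    - [0.7,-0.5,0]
    - [0.7,-0.5,0]
    - [0.7,-0.5,0]
    - [0.7,-0.5,0]
    - [0,0,0]

```text
time: 17.1
position: [0.585, 0.0952, 0.1325]
ee_rot: [0.06, 1.579, -0.062]
wrist_force: [-0.9, 0.7, -2.5]
width: 0.0652
```

```bash
python3 plan.py 0.59 0.094 0.092 85.9 10;python3 - <<'E'
from h import *
s=snap("scene");a=s["frame"][120:360,250:490];cv2.imwrite("pics/s10z.png",cv2.resize(a,None,fx=2.5,fy=2.5,interpolation=2))
E
```

```text
t 17.1 pos [0.585  0.0952 0.1325] force [-0.9  0.7 -2.5] w 0.0652 rem rotvec [-0.3 -0.5  0.1] n 5
{"slide": [[8.0, -0.0, 1.0], [8.0, -0.0, 1.0], [8.0, -0.0, 1.0], [8.0, -0.0, 1.0], [8.0, -1.0, 1.0]], "rot": [[-0.1, -0.1, 0.0], [-0.1, -0.1, 0.0], [-0.1, -0.1, 0.0], [-0.1, -0.1, 0.0], [-0.1, -0.1, 0.0]]}
```

View pics/s10z.png

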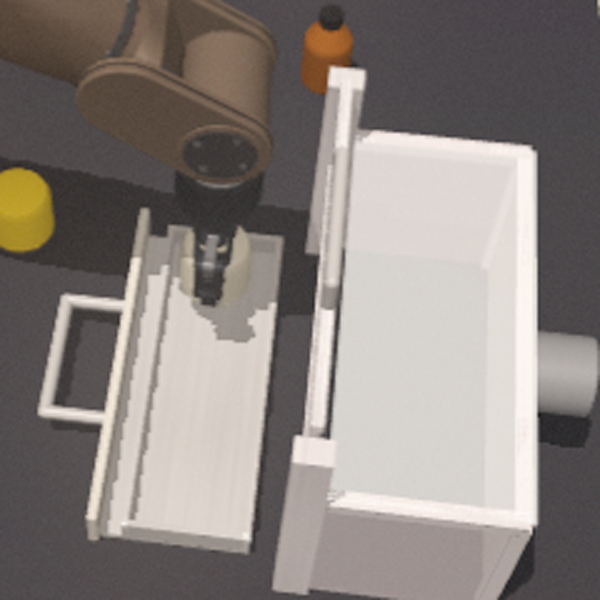

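Emit:
servo_tool:
  slide:
    - [8,0,1]
    - [8,0,1]
    - [8,0,1]
    - [6,0,1]
    - [0,0,0]
    - [0,0,0]
  rot:
    - [0,0,0]
    - [0,0,0]
    - [0,0,0]
    - [0,0,0]
    - [0,0,0]
    - [0,0,0]

```text
time: 17.65
position: [0.5888, 0.0959, 0.1001]
ee_rot: [0.057, 1.58, -0.06]
wrist_force: [-0.3, 0.0, -2.8]
width: 0.0647
```

```bash
python3 plan.py 0.59 0.094 0.091 85.9 5
```

```text
t 17.65 pos [0.5888 0.0959 0.1001] force [-0.3  0.  -2.8] w 0.0647 rem rotvec [-0.2 -0.5  0.1] n 2
{"slide": [[4.5, -0.9, 0.7], [4.6, -0.9, 0.7]], "rot": [[-0.1, -0.3, 0.1], [-0.1, -0.3, 0.1]]}
```

Emit:
servo_tool:
  slide:
    - [4,-1,1]
    - [4,-1,0]
    - [2,0,0]
    - [0,0,0]
  rot:
    - [0,0,0]
    - [0,0,0]
    - [0,0,0]
    - [0,0,0]

```text
time: 17.98
position: [0.5909, 0.0934, 0.0906]
ee_rot: [0.058, 1.576, -0.06]
wrist_force: [0.0, -1.0, -2.4]
width: 0.0649
```

Emit:
servo_tool:
  slide:
    - [1.5,0,0]
    - [1.5,0,0]
    - [0,0,0]
  rot:
    - [0,0,0]
    - [0,0,0]
    - [0,0,0]

```text
time: 18.23
position: [0.5929, 0.0932, 0.0909]
ee_rot: [0.058, 1.572, -0.06]
wrist_force: [0.0, -0.8, -2.9]
width: 0.0645
```

Emit:
servo_tool:
  slide:
    - [3,0,-2]
    - [2,0,-1]
    - [0,0,0]
  rot:
    - [0,0,0]
    - [0,0,0]
    - [0,0,0]

```text
time: 18.48
position: [0.5932, 0.0932, 0.0908]
ee_rot: [0.058, 1.564, -0.06]
wrist_force: [-0.3, -0.6, -3.0]
width: 0.0651
```

```bash
python3 - <<'E'
from h import *
o,M=tilt();print(np.round(o["joint_positions"],3),o["position"],np.round(M,3),o["wrist_force"])
a=snap("scene")["frame"][120:300,280:460];cv2.imwrite("pics/s11z.png",cv2.resize(a,None,fx=3.3,fy=3.3,interpolation=2))
a=snap("top")["frame"][120:300,220:400];cv2.imwrite("pics/t11z.png",cv2.resize(a,None,fx=3.3,fy=3.3,interpolation=2))
E
```

```text
[-0.013  0.383  1.886 -0.002  0.867 -1.506] [0.593213   0.09316654 0.09078774] [[ 0.006  0.075  0.997]
 [-0.002  0.997 -0.075]
 [-1.    -0.001  0.006]] [-0.32204707 -0.64110257 -3.01727608]
```

View pics/s11z.png

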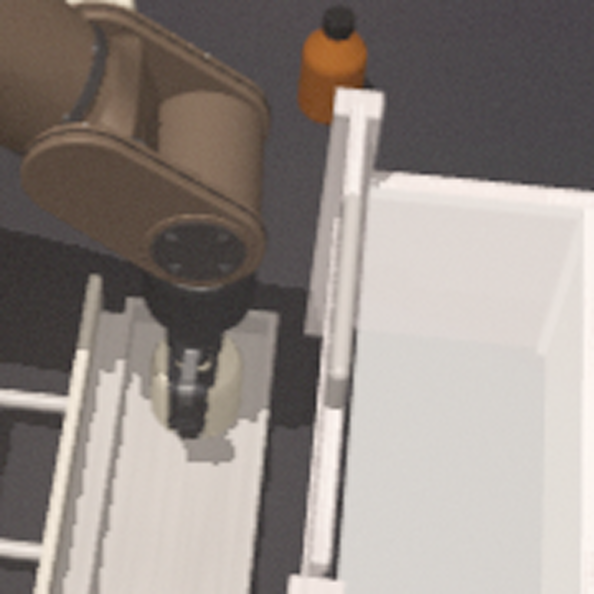

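View pics/t11z.png

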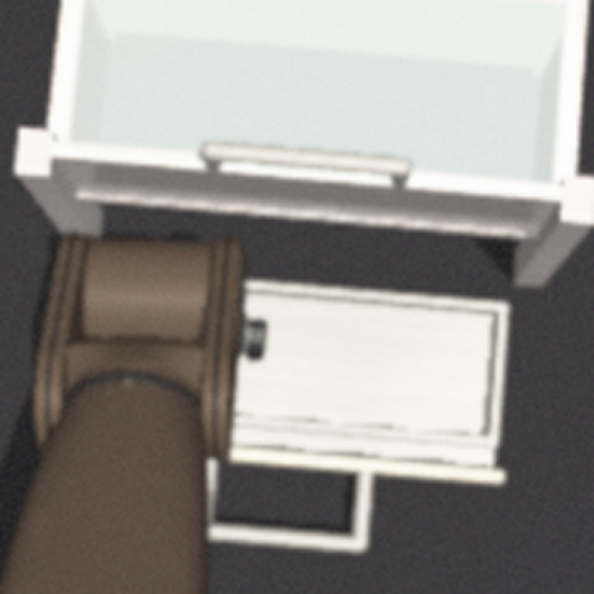

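Emit:
servo_tool:
  slide:
    - [2,0,0]
    - [0,0,0]
    - [0,0,0]
    - [0,0,0]
    - [0,0,0]
  rot:
    - [0,0,0]
    - [0,0,0]
    - [0,0,0]
    - [0,0,0]
    - [0,0,0]
  fingers: 0.9

```text
time: 19.0
position: [0.5932, 0.0932, 0.0875]
ee_rot: [0.058, 1.563, -0.06]
wrist_force: [-0.9, 0.4, -0.0]
width: 0.077
```

Emit:
servo_tool:
  slide:
    - [-10,0,0]
    - [-20,0,0]
    - [-30,0,0]
    - [-40,0,0]
    - [-30,0,0]
    - [0,0,0]
  rot:
    - [0,0,0]
    - [0,0,0]
    - [0,0,0]
    - [0,0,0]
    - [0,0,0]
    - [0,0,0]

```text
time: 19.5
position: [0.5907, 0.0935, 0.2224]
ee_rot: [0.058, 1.571, -0.061]
wrist_force: [1.7, 0.4, 0.5]
width: 0.0766
```

```bash
python3 loc.py; python3 plan.py 0.5 0.443 0.24 60
```

```text
scene 0.94 [338. 236.] [0.5942 0.0985] 0.95
scene 0.75 [307. 417.] [ 0.5479 -0.3352] 1.02
top 0.9 [139. 259.] [0.4998 0.4431] 0.96
top 0.7 [440. 245.] [ 0.5461 -0.3335] 0.94
t 19.7 pos [0.5868 0.0934 0.2131] force [ 0.5 -0.1 -0.7] w 0.0772 rem rotvec [25.7 -0.8  0.4] n 10
{"slide": [[-3.0, 34.0, -11.0], [-3.0, 34.0, -13.0], [-3.0, 33.0, -14.0], [-3.0, 32.0, -16.0], [-2.0, 32.0, -17.0], [-3.0, 31.0, -19.0], [-3.0, 30.0, -20.0], [-2.0, 29.0, -22.0]], "rot": [[2.6, -0.1, 0.0], [2.6, -0.1, 0.0], [2.6, -0.1, 0.0], [2.6, -0.1, 0.0], [2.6, -0.1, 0.0], [2.6, -0.1, 0.0], [2.6, -0.1, 0.0], [2.6, -0.1, 0.0]]}
```

Emit:
servo_tool:
  slide:
    - [-10,34,-11]
    - [-10,34,-13]
    - [-5,33,-14]
    - [-3,32,-16]
    - [-2,32,-17]
    - [-3,31,-19]
    - [-3,30,-20]
    - [-2,29,-22]
  rot:
    - [2.6,-0.1,0]
    - [2.6,-0.1,0]
    - [2.6,-0.1,0]
    - [2.6,-0.1,0]
    - [2.6,-0.1,0]
    - [2.6,-0.1,0]
    - [2.6,-0.1,0]
    - [2.6,-0.1,0]
  fingers: 1

```text
time: 20.37
position: [0.5131, 0.3761, 0.231]
ee_rot: [0.351, 1.571, -0.39]
wrist_force: [-0.2, 0.2, 0.1]
width: 0.0851
```

```bash
python3 plan.py 0.5 0.443 0.2 60
```

```text
t 20.37 pos [0.5131 0.3761 0.231 ] force [-0.2  0.2  0.1] w 0.0851 rem rotvec [ 3.  -1.4  1.8] n 2
{"slide": [[15.0, 27.0, -21.0], [16.0, 27.0, -21.0]], "rot": [[1.5, -0.7, 0.9], [1.5, -0.7, 0.9]]}
```

Emit:
servo_tool:
  slide:
    - [10,26,-21]
    - [12,26,-20]
    - [10,0,0]
    - [20,0,0]
    - [20,0,0]
    - [0,0,0]
    - [0,0,0]
  rot:
    - [1.5,-0.7,0.9]
    - [1.5,-0.7,0.9]
    - [0,0,0]
    - [0,0,0]
    - [0,0,0]
    - [0,0,0]
    - [0,0,0]

```text
time: 20.95
position: [0.489, 0.4478, 0.1392]
ee_rot: [0.391, 1.549, -0.419]
wrist_force: [-0.0, 0.1, -0.1]
width: 0.0854
```

```bash
python3 loc.py; python3 plan.py 0.5 0.443 0.12 60 20
```

```text
scene 0.73 [338. 235.] [0.5942 0.1018] 1.02
scene 0.72 [308. 128.] [0.4983 0.4428] 0.92
scene 0.69 [306. 416.] [ 0.5469 -0.3347] 0.96
top 0.81 [142. 255.] [0.508  0.4368] 0.69
top 0.77 [274. 223.] [0.5954 0.0959] 1.01
top 0.55 [441. 245.] [ 0.5471 -0.3349] 0.9
t 21.15 pos [0.4906 0.4485 0.1425] force [ 0.4 -0.1  0.7] w 0.0852 rem rotvec [ 0.4 -0.5  0.9] n 2
{"slide": [[11.0, 0.0, 6.0], [11.0, 0.0, 5.0]], "rot": [[0.2, -0.3, 0.5], [0.2, -0.3, 0.5]]}
```

Emit:
servo_tool:
  slide:
    - [8,0,6]
    - [8,0,5]
    - [0,0,0]
    - [0,0,0]
  rot:
    - [0.2,-0.3,0.5]
    - [0.2,-0.3,0.5]
    - [0,0,0]
    - [0,0,0]

```text
time: 21.48
position: [0.5038, 0.4427, 0.13]
ee_rot: [0.418, 1.522, -0.404]
wrist_force: [0.2, -0.2, 0.3]
width: 0.0856
```

```bash
python3 plan.py 0.499 0.443 0.08 60 10
```

```text
t 21.48 pos [0.5038 0.4427 0.13  ] force [ 0.2 -0.2  0.3] w 0.0856 rem rotvec [-0.1  0.4 -0.6] n 6
{"slide": [[8.0, -0.0, -1.0], [8.0, -1.0, -1.0], [8.0, -0.0, -1.0], [9.0, -1.0, -1.0], [8.0, -0.0, -0.0], [9.0, -0.0, -0.0]], "rot": [[-0.0, 0.1, -0.1], [-0.0, 0.1, -0.1], [-0.0, 0.1, -0.1], [-0.0, 0.1, -0.1], [-0.0, 0.1, -0.1], [-0.0, 0.1, -0.1]]}
```

Emit:
servo_tool:
  slide:
    - [8,0,-1]
    - [8,-1,-1]
    - [8,0,-1]
    - [8,-1,-1]
    - [8,0,0]
    - [4,0,0]
    - [0,0,0]
  rot:
    - [0,0,-0.1]
    - [0,0,-0.1]
    - [0,0,-0.1]
    - [0,0,-0.1]
    - [0,0,0]
    - [0,0,0]
    - [0,0,0]

```text
time: 22.07
position: [0.4991, 0.4428, 0.0809]
ee_rot: [0.412, 1.524, -0.411]
wrist_force: [-0.1, 0.8, -0.4]
width: 0.0854
```

```bash
python3 plan.py 0.499 0.443 0.08 60 10
```

```text
t 22.07 pos [0.4991 0.4428 0.0809] force [-0.1  0.8 -0.4] w 0.0854 rem rotvec [-0.1  0.4 -0.2] n 1
{"slide": [[1.0, 0.0, -0.0]], "rot": [[-0.1, 0.4, -0.2]]}
```

Emit:
servo_tool:
  slide:
    - [0,0,0]
    - [0,0,0]
    - [0,0,0]
    - [0,0,0]
    - [0,0,0]
  rot:
    - [0,0,0]
    - [0,0,0]
    - [0,0,0]
    - [0,0,0]
    - [0,0,0]
  fingers: 0
  squeeze: 50

```text
time: 22.48
position: [0.4987, 0.4428, 0.0805]
ee_rot: [0.411, 1.525, -0.411]
wrist_force: [-0.2, -0.9, -2.1]
width: 0.065
```

Emit:
servo_tool:
  slide:
    - [-15,0,0]
    - [-30,0,0]
    - [-40,0,0]
    - [-40,0,0]
    - [-15,0,0]
    - [0,0,0]
  rot:
    - [0,0,0]
    - [0,0,0]
    - [0,0,0]
    - [0,0,0]
    - [0,0,0]
    - [0,0,0]

```text
time: 22.98
position: [0.4958, 0.4417, 0.226]
ee_rot: [0.406, 1.532, -0.417]
wrist_force: [-0.1, 1.1, -2.0]
width: 0.0651
```

```bash
python3 plan.py 0.583 0.004 0.23 85.9
```

```text
t 22.98 pos [0.4958 0.4417 0.226 ] force [-0.1  1.1 -2. ] w 0.0651 rem rotvec [-26.   -0.    0.4] n 12
{"slide": [[-0.0, -28.0, 25.0], [-0.0, -29.0, 23.0], [-0.0, -30.0, 22.0], [-0.0, -30.0, 21.0], [-0.0, -31.0, 20.0], [-0.0, -32.0, 19.0], [-0.0, -33.0, 18.0], [-0.0, -34.0, 16.0]], "rot": [[-2.2, -0.0, 0.0], [-2.2, -0.0, 0.0], [-2.2, -0.0, 0.0], [-2.2, -0.0, 0.0], [-2.2, -0.0, 0.0], [-2.2, -0.0, 0.0], [-2.2, -0.0, 0.0], [-2.2, -0.0, 0.0]]}
```

Emit:
servo_tool:
  slide:
    - [-5,-28,25]
    - [-5,-29,23]
    - [-2,-30,22]
    - [0,-30,21]
    - [0,-31,20]
    - [0,-32,19]
    - [0,-33,18]
    - [0,-34,16]
  rot:
    - [-2.2,0,0]
    - [-2.2,0,0]
    - [-2.2,0,0]
    - [-2.2,0,0]
    - [-2.2,0,0]
    - [-2.2,0,0]
    - [-2.2,0,0]
    - [-2.2,0,0]

```text
time: 23.65
position: [0.5535, 0.1464, 0.2394]
ee_rot: [0.148, 1.566, -0.15]
wrist_force: [0.5, -0.3, -1.9]
width: 0.0647
```

```bash
python3 plan.py 0.583 0.004 0.21 85.9
```

```text
t 23.65 pos [0.5535 0.1464 0.2394] force [ 0.5 -0.3 -1.9] w 0.0647 rem rotvec [-6.7 -0.   0.1] n 4
{"slide": [[7.0, -34.0, 14.0], [8.0, -34.0, 13.0], [7.0, -34.0, 12.0], [8.0, -35.0, 11.0]], "rot": [[-1.7, -0.0, 0.0], [-1.7, -0.0, 0.0], [-1.7, -0.0, 0.0], [-1.7, -0.0, 0.0]]}
```

Emit:
servo_tool:
  slide:
    - [0,-34,14]
    - [0,-34,13]
    - [5,-34,12]
    - [10,-20,4]
    - [10,0,0]
    - [0,0,0]
    - [0,0,0]
  rot:
    - [-1.7,0,0]
    - [-1.7,0,0]
    - [-1.7,0,0]
    - [-1.7,0,0]
    - [0,0,0]
    - [0,0,0]
    - [0,0,0]

```text
time: 24.23
position: [0.5754, 0.0051, 0.2089]
ee_rot: [0.056, 1.577, -0.06]
wrist_force: [0.2, 0.7, -1.8]
width: 0.0649
```

```bash
python3 plan.py 0.583 0.004 0.14 85.9 20
```

```text
t 24.23 pos [0.5754 0.0051 0.2089] force [ 0.2  0.7 -1.8] w 0.0649 rem rotvec [-0.1 -0.4  0.2] n 4
{"slide": [[17.0, -0.0, 2.0], [17.0, -0.0, 2.0], [17.0, -0.0, 2.0], [18.0, -0.0, 2.0]], "rot": [[-0.0, -0.1, 0.0], [-0.0, -0.1, 0.0], [-0.0, -0.1, 0.0], [-0.0, -0.1, 0.0]]}
```

Emit:
servo_tool:
  slide:
    - [17,0,2]
    - [17,0,2]
    - [17,0,2]
    - [10,0,1]
    - [0,0,0]
    - [0,0,0]
  rot:
    - [0,-0.1,0]
    - [0,-0.1,0]
    - [0,-0.1,0]
    - [0,-0.1,0]
    - [0,0,0]
    - [0,0,0]

```text
time: 24.73
position: [0.5819, 0.0121, 0.1472]
ee_rot: [0.052, 1.569, -0.053]
wrist_force: [-0.0, -0.1, -1.3]
width: 0.0649
```

```bash
python3 plan.py 0.583 0.003 0.094 85.9 8;python3 - <<'E'
from h import *
s=snap("scene");a=s["frame"][120:360,250:490];cv2.imwrite("pics/s12z.png",cv2.resize(a,None,fx=2.5,fy=2.5,interpolation=2))
E
```

```text
t 24.73 pos [0.5819 0.0121 0.1472] force [-0.  -0.1 -1.3] w 0.0649 rem rotvec [0.3 0.1 0.1] n 7
{"slide": [[8.0, -1.0, 0.0], [8.0, -1.0, 0.0], [7.0, -1.0, 0.0], [8.0, -1.0, 0.0], [7.0, -2.0, 1.0], [8.0, -1.0, 0.0], [7.0, -2.0, 1.0]], "rot": [[0.0, 0.0, 0.0], [0.0, 0.0, 0.0], [0.0, 0.0, 0.0], [0.0, 0.0, 0.0], [0.0, 0.0, 0.0], [0.0, 0.0, 0.0], [0.0, 0.0, 0.0]]}
```

View pics/s12z.png

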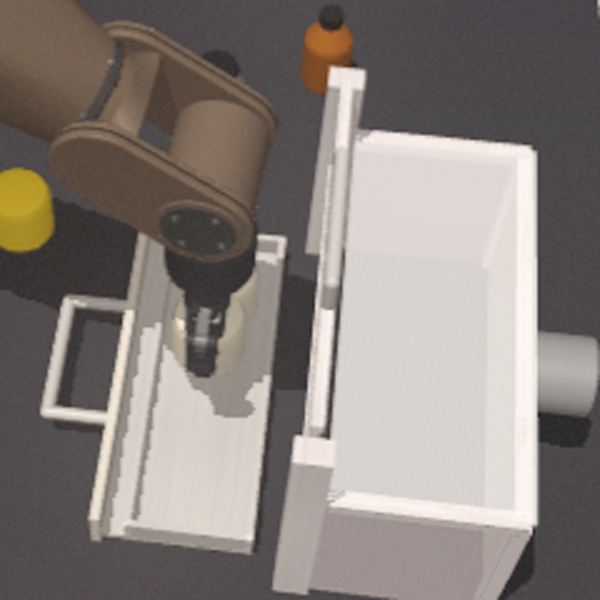

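Emit:
servo_tool:
  slide:
    - [3,-4,0]
    - [6,-4,0]
    - [8,-1,0]
    - [8,-1,0]
    - [8,0,0]
    - [6,0,0]
    - [0,0,0]
    - [0,0,0]
  rot:
    - [0,0,0]
    - [0,0,0]
    - [0,0,0]
    - [0,0,0]
    - [0,0,0]
    - [0,0,0]
    - [0,0,0]
    - [0,0,0]

```text
time: 25.45
position: [0.5829, 0.0009, 0.1079]
ee_rot: [0.051, 1.563, -0.054]
wrist_force: [-0.1, -0.0, -1.7]
width: 0.0648
```

```bash
python3 plan.py 0.583 0.003 0.092 85.9 5
```

```text
t 25.45 pos [0.5829 0.0009 0.1079] force [-0.1 -0.  -1.7] w 0.0648 rem rotvec [0.3 0.4 0.1] n 4
{"slide": [[4.0, 0.5, -0.0], [4.0, 0.5, -0.1], [3.9, 0.5, -0.0], [4.0, 0.6, -0.1]], "rot": [[0.1, 0.1, 0.0], [0.1, 0.1, 0.0], [0.1, 0.1, 0.0], [0.1, 0.1, 0.0]]}
```

Emit:
servo_tool:
  slide:
    - [4,0.5,0]
    - [4,0.5,0]
    - [4,0,0]
    - [3,0,0]
    - [0,0,0]
    - [0,0,0]
  rot:
    - [0,0.1,0]
    - [0,0.1,0]
    - [0,0.1,0]
    - [0,0.1,0]
    - [0,0,0]
    - [0,0,0]

```text
time: 25.95
position: [0.584, 0.0021, 0.0923]
ee_rot: [0.051, 1.569, -0.054]
wrist_force: [-0.7, 0.1, -0.1]
width: 0.0654
```

Emit:
servo_tool:
  slide:
    - [0,0,0]
    - [0,0,0]
    - [0,0,0]
    - [0,0,0]
  rot:
    - [0,0,0]
    - [0,0,0]
    - [0,0,0]
    - [0,0,0]
  fingers: 0.9

```text
time: 26.28
position: [0.5854, 0.0019, 0.094]
ee_rot: [0.05, 1.565, -0.054]
wrist_force: [0.5, 0.7, -0.3]
width: 0.0764
```

Emit:
servo_tool:
  slide:
    - [-10,0,0]
    - [-20,0,0]
    - [-30,0,0]
    - [-40,0,0]
    - [-30,0,0]
    - [-15,0,0]
    - [0,0,0]
  rot:
    - [0,0,0]
    - [0,0,0]
    - [0,0,0]
    - [0,0,0]
    - [0,0,0]
    - [0,0,0]
    - [0,0,0]

```text
time: 26.87
position: [0.584, 0.0024, 0.2487]
ee_rot: [0.051, 1.566, -0.054]
wrist_force: [1.1, 0.6, -0.1]
width: 0.0771
```

```bash
python3 loc.py; python3 plan.py 0.547 -0.334 0.24 40
```

```text
scene 0.67 [345. 237.] [0.6101 0.0987] 0.48
scene 0.62 [332. 268.] [0.5834 0.0097] 1.0
scene 0.56 [306. 417.] [ 0.5471 -0.335 ] 0.95
top 0.85 [440. 245.] [ 0.5468 -0.333 ] 0.9
top 0.43 [269. 222.] [0.5998 0.1085] 0.21
t 27.07 pos [0.5812 0.0028 0.2413] force [-0.7  0.1 -0.5] w 0.0771 rem rotvec [46.2 -0.4  0.2] n 9
{"slide": [[0.0, -38.0, -1.0], [0.0, -38.0, 2.0], [0.0, -37.0, 5.0], [0.0, -37.0, 9.0], [0.0, -35.0, 12.0], [0.0, -34.0, 15.0], [1.0, -33.0, 18.0], [0.0, -31.0, 21.0]], "rot": [[5.1, -0.0, 0.0], [5.1, -0.0, 0.0], [5.1, -0.0, 0.0], [5.1, -0.0, 0.0], [5.1, -0.0, 0.0], [5.1, -0.0, 0.0], [5.1, -0.0, 0.0], [5.1, -0.0, 0.0]]}
```

Emit:
servo_tool:
  slide:
    - [0,-38,-1]
    - [0,-38,2]
    - [0,-37,5]
    - [0,-37,9]
    - [0,-35,12]
    - [0,-34,15]
    - [0,-33,18]
    - [0,-31,21]
  rot:
    - [5.1,0,0]
    - [5.1,0,0]
    - [5.1,0,0]
    - [5.1,0,0]
    - [5.1,0,0]
    - [5.1,0,0]
    - [5.1,0,0]
    - [5.1,0,0]
  fingers: 1

```text
time: 27.73
position: [0.5408, -0.2962, 0.2179]
ee_rot: [0.629, 1.524, -0.626]
wrist_force: [1.2, -0.7, -0.5]
width: 0.0856
```

```bash
python3 plan.py 0.547 -0.334 0.22 40
```

```text
t 27.73 pos [ 0.5408 -0.2962  0.2179] force [ 1.2 -0.7 -0.5] w 0.0856 rem rotvec [ 4.3 -2.3  1. ] n 1
{"slide": [[-3.0, -22.0, 31.0]], "rot": [[4.3, -2.3, 1.0]]}
```

Emit:
servo_tool:
  slide:
    - [5,-10,15]
    - [15,-8,10]
    - [20,0,0]
    - [15,0,0]
    - [0,0,0]
    - [0,0,0]
  rot:
    - [2,-1.1,0.5]
    - [2,-1.1,0.5]
    - [0,0,0]
    - [0,0,0]
    - [0,0,0]
    - [0,0,0]

```text
time: 28.23
position: [0.5357, -0.3346, 0.1444]
ee_rot: [0.7, 1.48, -0.691]
wrist_force: [1.0, -1.2, 0.8]
width: 0.0853
```

```bash
python3 loc.py; python3 plan.py 0.547 -0.334 0.13 40 20
```

```text
scene 0.91 [333. 268.] [0.5849 0.0094] 1.01
scene 0.8 [308. 420.] [ 0.5501 -0.3413] 0.78
scene 0.56 [323. 274.] [ 0.5631 -0.0073] 6.72
top 0.91 [310. 228.] [0.5848 0.0041] 1.03
top 0.9 [274. 223.] [0.5966 0.0967] 0.99
top 0.67 [431. 243.] [ 0.5509 -0.3097] 0.19
t 28.43 pos [ 0.5372 -0.335   0.1477] force [0.2 0.8 0.1] w 0.0861 rem rotvec [-0.8 -1.   0.2] n 2
{"slide": [[9.0, 4.0, 3.0], [9.0, 4.0, 3.0]], "rot": [[-0.4, -0.5, 0.1], [-0.4, -0.5, 0.1]]}
```

Emit:
servo_tool:
  slide:
    - [8,4,3]
    - [8,4,3]
    - [0,0,0]
    - [0,0,0]
  rot:
    - [-0.4,-0.5,0.1]
    - [-0.4,-0.5,0.1]
    - [0,0,0]
    - [0,0,0]

```text
time: 28.77
position: [0.5504, -0.3347, 0.1343]
ee_rot: [0.676, 1.452, -0.68]
wrist_force: [0.2, 0.9, -0.6]
width: 0.0854
```

```bash
python3 loc.py|grep -e "-0.3"; python3 plan.py 0.547 -0.334 0.08 40 10
```

```text
scene 0.74 [308. 423.] [ 0.5522 -0.3477] 0.53
t 28.97 pos [ 0.5499 -0.3349  0.1344] force [-0.3  0.4  0.7] w 0.0858 rem rotvec [ 0.1  0.5 -0.1] n 6
{"slide": [[9.0, -0.0, -1.0], [9.0, -0.0, -0.0], [9.0, -0.0, -0.0], [9.0, -1.0, -1.0], [9.0, -0.0, -0.0], [9.0, -1.0, -1.0]], "rot": [[0.0, 0.1, -0.0], [0.0, 0.1, -0.0], [0.0, 0.1, -0.0], [0.0, 0.1, -0.0], [0.0, 0.1, -0.0], [0.0, 0.1, -0.0]]}
```

Emit:
servo_tool:
  slide:
    - [9,0,-1]
    - [9,-1,0]
    - [9,0,-1]
    - [9,-1,0]
    - [6,0,0]
    - [4,0,0]
    - [0,0,0]
  rot:
    - [0,0.1,0]
    - [0,0.1,0]
    - [0,0.1,0]
    - [0,0.1,0]
    - [0,0.1,0]
    - [0,0,0]
    - [0,0,0]

```text
time: 29.55
position: [0.5461, -0.3347, 0.0827]
ee_rot: [0.682, 1.463, -0.679]
wrist_force: [-1.1, 0.4, 0.1]
width: 0.0855
```

```bash
python3 plan.py 0.547 -0.334 0.08 40 10;python3 - <<'E'
from h import *
s=snap("scene");a=s["frame"][300:480,220:400];cv2.imwrite("pics/s13z.png",cv2.resize(a,None,fx=3,fy=3,interpolation=2))
E
```

```text
t 29.55 pos [ 0.5461 -0.3347  0.0827] force [-1.1  0.4  0.1] w 0.0855 rem rotvec [ 0.1 -0.1 -0.1] n 1
{"slide": [[3.0, 1.0, 0.0]], "rot": [[0.1, -0.1, -0.1]]}
```

View pics/s13z.png

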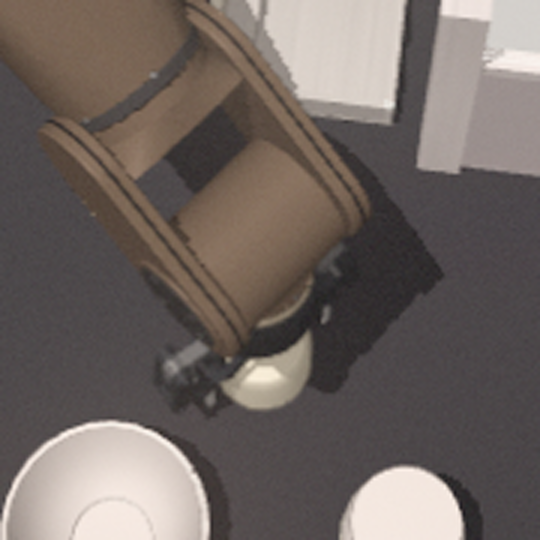

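The fingers straddle the cast at crop (265,375). The bowl at (107,510) and the jar at (408,515) are clear of the gripper. Closing.

Emit:
servo_tool:
  slide:
    - [2,0,0]
    - [0,0,0]
    - [0,0,0]
    - [0,0,0]
    - [0,0,0]
    - [0,0,0]
  rot:
    - [0,0,0]
    - [0,0,0]
    - [0,0,0]
    - [0,0,0]
    - [0,0,0]
    - [0,0,0]
  fingers: 0

```text
time: 30.1
position: [0.5465, -0.3348, 0.0815]
ee_rot: [0.682, 1.462, -0.679]
wrist_force: [0.1, 0.9, -2.2]
width: 0.0644
```

Emit:
servo_tool:
  slide:
    - [-15,0,0]
    - [-30,0,0]
    - [-40,0,0]
    - [-40,0,0]
    - [-15,0,0]
    - [0,0,0]
  rot:
    - [0,0,0]
    - [0,0,0]
    - [0,0,0]
    - [0,0,0]
    - [0,0,0]
    - [0,0,0]

```text
time: 30.6
position: [0.5446, -0.3335, 0.2276]
ee_rot: [0.684, 1.47, -0.677]
wrist_force: [0.7, 0.1, -1.0]
width: 0.0644
```

```bash
python3 plan.py 0.577 -0.086 0.23 85.9
```

```text
t 30.6 pos [ 0.5446 -0.3335  0.2276] force [ 0.7  0.1 -1. ] w 0.0644 rem rotvec [-45.8  -0.5  -0.2] n 7
{"slide": [[-0.0, 26.0, -24.0], [-0.0, 29.0, -21.0], [-0.0, 31.0, -18.0], [-0.0, 33.0, -14.0], [-0.0, 34.0, -10.0], [-1.0, 35.0, -6.0], [-0.0, 36.0, -2.0]], "rot": [[-6.5, -0.1, -0.0], [-6.5, -0.1, -0.0], [-6.5, -0.1, -0.0], [-6.5, -0.1, -0.0], [-6.5, -0.1, -0.0], [-6.5, -0.1, -0.0], [-6.5, -0.1, -0.0]]}
```

Emit:
servo_tool:
  slide:
    - [0,26,-24]
    - [0,29,-21]
    - [0,31,-18]
    - [0,33,-14]
    - [0,34,-10]
    - [0,30,-6]
    - [0,20,-2]
    - [0,0,0]
  rot:
    - [-6.5,0,0]
    - [-6.5,0,0]
    - [-6.5,0,0]
    - [-6.5,0,0]
    - [-6.5,0,0]
    - [-6.5,0,0]
    - [-6.5,0,0]
    - [0,0,0]

```text
time: 31.27
position: [0.568, -0.0987, 0.2284]
ee_rot: [0.038, 1.575, -0.031]
wrist_force: [-0.4, 0.4, -1.6]
width: 0.0644
```

```bash
python3 plan.py 0.577 -0.087 0.15 85.9 20
```

```text
t 31.27 pos [ 0.568  -0.0987  0.2284] force [-0.4  0.4 -1.6] w 0.0644 rem rotvec [ 1.6 -0.3 -0.2] n 4
{"slide": [[20.0, 3.0, 2.0], [19.0, 3.0, 2.0], [20.0, 3.0, 2.0], [19.0, 3.0, 2.0]], "rot": [[0.4, -0.1, -0.1], [0.4, -0.1, -0.1], [0.4, -0.1, -0.1], [0.4, -0.1, -0.1]]}
```

Emit:
servo_tool:
  slide:
    - [15,2,2]
    - [20,2,2]
    - [20,1,2]
    - [10,1,2]
    - [0,0,0]
    - [0,0,0]
  rot:
    - [0.4,-0.1,0]
    - [0.4,-0.1,0]
    - [0.4,-0.1,0]
    - [0.4,0,0]
    - [0,0,0]
    - [0,0,0]

```text
time: 31.77
position: [0.5749, -0.0919, 0.1592]
ee_rot: [0.062, 1.572, -0.057]
wrist_force: [0.0, -0.2, -2.1]
width: 0.0647
```

```bash
python3 plan.py 0.577 -0.087 0.095 85.9 8
```

```text
t 31.77 pos [ 0.5749 -0.0919  0.1592] force [ 0.  -0.2 -2.1] w 0.0647 rem rotvec [-0.3 -0.1 -0.2] n 9
{"slide": [[7.0, 1.0, 0.0], [7.0, 0.0, 0.0], [7.0, 1.0, 0.0], [7.0, 0.0, 0.0], [7.0, 1.0, 0.0], [7.0, 0.0, 0.0], [7.0, 1.0, 1.0], [8.0, 0.0, 0.0]], "rot": [[-0.0, -0.0, -0.0], [-0.0, -0.0, -0.0], [-0.0, -0.0, -0.0], [-0.0, -0.0, -0.0], [-0.0, -0.0, -0.0], [-0.0, -0.0, -0.0], [-0.0, -0.0, -0.0], [-0.0, -0.0, -0.0]]}
```

Emit:
servo_tool:
  slide:
    - [7,1,0]
    - [8,0,0]
    - [8,1,0]
    - [8,0,0]
    - [8,1,0]
    - [8,0,0]
    - [0,0,0]
    - [0,0,0]
  rot:
    - [0,0,0]
    - [0,0,0]
    - [0,0,0]
    - [0,0,0]
    - [0,0,0]
    - [0,0,0]
    - [0,0,0]
    - [0,0,0]

```text
time: 32.43
position: [0.5765, -0.0906, 0.1104]
ee_rot: [0.063, 1.567, -0.061]
wrist_force: [-0.1, -0.0, -1.4]
width: 0.0646
```

```bash
python3 plan.py 0.577 -0.087 0.093 85.9 5
```

```text
t 32.43 pos [ 0.5765 -0.0906  0.1104] force [-0.1 -0.  -1.4] w 0.0646 rem rotvec [-0.4  0.1 -0.1] n 4
{"slide": [[4.4, 0.9, 0.0], [4.3, 0.9, 0.0], [4.4, 0.9, 0.1], [4.3, 0.9, 0.1]], "rot": [[-0.1, 0.0, -0.0], [-0.1, 0.0, -0.0], [-0.1, 0.0, -0.0], [-0.1, 0.0, -0.0]]}
```

Emit:
servo_tool:
  slide:
    - [4,1,0]
    - [4,1,0]
    - [4,0.5,0]
    - [4,0,0]
    - [0,0,0]
    - [0,0,0]
  rot:
    - [0,0,0]
    - [0,0,0]
    - [0,0,0]
    - [0,0,0]
    - [0,0,0]
    - [0,0,0]

```text
time: 32.93
position: [0.5774, -0.0878, 0.0935]
ee_rot: [0.062, 1.566, -0.061]
wrist_force: [-0.2, -0.3, -2.2]
width: 0.0645
```

Emit:
servo_tool:
  slide:
    - [2,0,0]
    - [1,0,0]
    - [0,0,0]
  rot:
    - [0,0,0]
    - [0,0,0]
    - [0,0,0]

```text
time: 33.18
position: [0.5792, -0.0881, 0.0938]
ee_rot: [0.062, 1.563, -0.061]
wrist_force: [-1.0, -0.3, -2.0]
width: 0.0642
```

Emit:
servo_tool:
  slide:
    - [0,0,0]
    - [0,0,0]
    - [0,0,0]
    - [0,0,0]
  rot:
    - [0,0,0]
    - [0,0,0]
    - [0,0,0]
    - [0,0,0]
  fingers: 0.9

```text
time: 33.52
position: [0.5804, -0.0887, 0.0952]
ee_rot: [0.061, 1.559, -0.062]
wrist_force: [-0.5, -0.5, -0.1]
width: 0.0769
```

Emit:
servo_tool:
  slide:
    - [-10,0,0]
    - [-20,0,0]
    - [-30,0,0]
    - [-40,0,0]
    - [-40,0,0]
    - [-40,-20,-20]
    - [-20,-20,-20]
    - [0,0,0]
  rot:
    - [0,0,0]
    - [0,0,0]
    - [0,0,0]
    - [0,0,0]
    - [0,0,0]
    - [0,0,0]
    - [0,0,0]
    - [0,0,0]

```text
time: 34.18
position: [0.5373, -0.1222, 0.2993]
ee_rot: [0.058, 1.563, -0.06]
wrist_force: [1.1, 0.2, 0.8]
width: 0.077
```

```bash
python3 loc.py 0.012; python3 - <<'E'
from h import *
snap("scene","scene14.png");snap("top","top14.png")
E
python3 plan.py 0.46 -0.02 0.28 -4.1
```

```text
scene 0.79 [329. 303.] [ 0.58   -0.0866] 0.97
scene 0.68 [333. 268.] [0.5853 0.0032] 0.97
top 0.83 [310. 227.] [0.5852 0.0038] 1.05
top 0.61 [275. 223.] [0.5952 0.0942] 0.93
t 34.48 pos [ 0.537  -0.1191  0.2902] force [ 0.3  0.7 -0.2] w 0.077 rem rotvec [89.9 -0.5  0. ] n 13
{"slide": [[1.0, 7.0, -6.0], [1.0, 6.0, -7.0], [1.0, 5.0, -8.0], [1.0, 4.0, -9.0], [1.0, 3.0, -9.0], [1.0, 2.0, -9.0], [1.0, 1.0, -10.0], [1.0, 0.0, -10.0]], "rot": [[6.9, -0.0, 0.0], [6.9, -0.0, 0.0], [6.9, -0.0, 0.0], [6.9, -0.0, 0.0], [6.9, -0.0, 0.0], [6.9, -0.0, 0.0], [6.9, -0.0, 0.0], [6.9, -0.0, 0.0]]}
```

View pics/scene14.png

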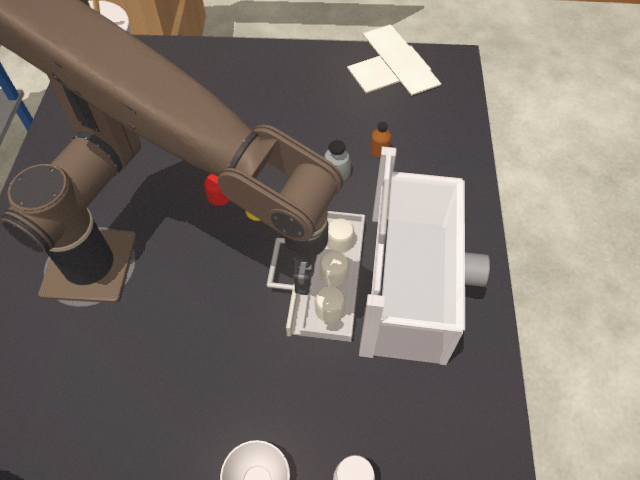

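View pics/top14.png

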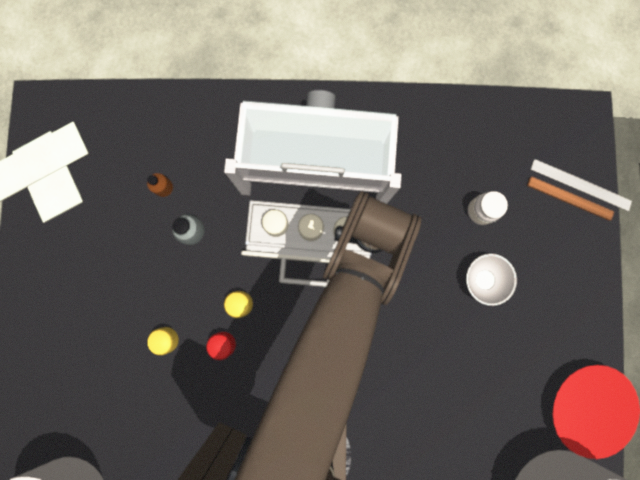

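Emit:
servo_tool:
  slide:
    - [0,7,-6]
    - [0,6,-7]
    - [0,5,-8]
    - [0,4,-9]
    - [0,3,-9]
    - [0,2,-9]
    - [0,1,-10]
    - [0,0,-10]
  rot:
    - [6.9,0,0]
    - [6.9,0,0]
    - [6.9,0,0]
    - [6.9,0,0]
    - [6.9,0,0]
    - [6.9,0,0]
    - [6.9,0,0]
    - [6.9,0,0]
  fingers: 0.5

```text
time: 35.15
position: [0.4867, -0.0526, 0.2751]
ee_rot: [0.835, 1.443, -0.841]
wrist_force: [-0.4, 0.1, 0.1]
width: 0.0427
```

```bash
python3 plan.py 0.444 0.0135 0.25 -4.1
```

```text
t 35.15 pos [ 0.4867 -0.0526  0.2751] force [-0.4  0.1  0.1] w 0.0427 rem rotvec [32.7 -1.3  1.7] n 5
{"slide": [[6.0, -1.0, -16.0], [5.0, -3.0, -15.0], [5.0, -5.0, -15.0], [5.0, -6.0, -14.0], [6.0, -8.0, -14.0]], "rot": [[6.5, -0.3, 0.3], [6.5, -0.3, 0.3], [6.5, -0.3, 0.3], [6.5, -0.3, 0.3], [6.5, -0.3, 0.3]]}
```

Emit:
servo_tool:
  slide:
    - [6,-1,-16]
    - [5,-3,-15]
    - [5,-5,-15]
    - [5,-6,-14]
    - [6,-8,-14]
    - [0,0,0]
    - [0,0,0]
  rot:
    - [6.5,-0.3,0.3]
    - [6.5,-0.3,0.3]
    - [6.5,-0.3,0.3]
    - [6.5,-0.3,0.3]
    - [6.5,-0.3,0.3]
    - [0,0,0]
    - [0,0,0]

```text
time: 35.73
position: [0.4384, 0.022, 0.2365]
ee_rot: [1.264, 1.184, -1.296]
wrist_force: [-0.7, -0.3, 0.2]
width: 0.0427
```

```bash
python3 plan.py 0.444 0.0135 0.14 -4.1 20
```

```text
t 35.73 pos [0.4384 0.022  0.2365] force [-0.7 -0.3  0.2] w 0.0427 rem rotvec [-1.1  0.   1.5] n 5
{"slide": [[19.0, 2.0, 2.0], [19.0, 2.0, 1.0], [19.0, 1.0, 2.0], [20.0, 1.0, 1.0], [19.0, 2.0, 2.0]], "rot": [[-0.2, 0.0, 0.3], [-0.2, 0.0, 0.3], [-0.2, 0.0, 0.3], [-0.2, 0.0, 0.3], [-0.2, 0.0, 0.3]]}
```

Emit:
servo_tool:
  slide:
    - [19,2,2]
    - [19,2,1]
    - [19,1,2]
    - [20,1,1]
    - [10,1,1]
    - [0,0,0]
    - [0,0,0]
  rot:
    - [-0.2,0,0.3]
    - [-0.2,0,0.3]
    - [-0.2,0,0.3]
    - [-0.2,0,0.3]
    - [-0.2,0,0.3]
    - [0,0,0]
    - [0,0,0]

```text
time: 36.32
position: [0.4469, 0.0124, 0.1445]
ee_rot: [1.249, 1.183, -1.252]
wrist_force: [0.7, 0.4, 0.8]
width: 0.0431
```

```bash
python3 plan.py 0.443 0.0135 0.094 -4.1 10
```

```text
t 36.32 pos [0.4469 0.0124 0.1445] force [0.7 0.4 0.8] w 0.0431 rem rotvec [0.9 0.  0.1] n 6
{"slide": [[8.0, -1.0, -0.0], [8.0, -1.0, -0.0], [9.0, -0.0, -0.0], [8.0, -1.0, -0.0], [9.0, -0.0, -0.0], [8.0, -1.0, -1.0]], "rot": [[0.1, 0.0, 0.0], [0.1, 0.0, 0.0], [0.1, 0.0, 0.0], [0.1, 0.0, 0.0], [0.1, 0.0, 0.0], [0.1, 0.0, 0.0]]}
```

Emit:
servo_tool:
  slide:
    - [8,-1,0]
    - [9,-1,0]
    - [9,0,0]
    - [9,-1,0]
    - [8,0,0]
    - [5,0,0]
    - [0,0,0]
  rot:
    - [0.1,0,0]
    - [0.1,0,0]
    - [0.1,0,0]
    - [0.1,0,0]
    - [0.1,0,0]
    - [0.1,0,0]
    - [0,0,0]

```text
time: 36.9
position: [0.4459, 0.0117, 0.0942]
ee_rot: [1.258, 1.174, -1.256]
wrist_force: [-0.2, 0.7, 0.2]
width: 0.0425
```

```bash
python3 plan.py 0.443 0.0135 0.094 -4.1 10; python3 - <<'E'
from h import *
s=snap("scene");a=s["frame"][160:360,220:420];cv2.imwrite("pics/s15z.png",cv2.resize(a,None,fx=3,fy=3,interpolation=2))
E
```

```text
t 36.9 pos [0.4459 0.0117 0.0942] force [-0.2  0.7  0.2] w 0.0425 rem rotvec [ 0.3  0.1 -0.2] n 1
{"slide": [[0.0, -3.0, -2.0]], "rot": [[0.3, 0.1, -0.2]]}
```

View pics/s15z.png

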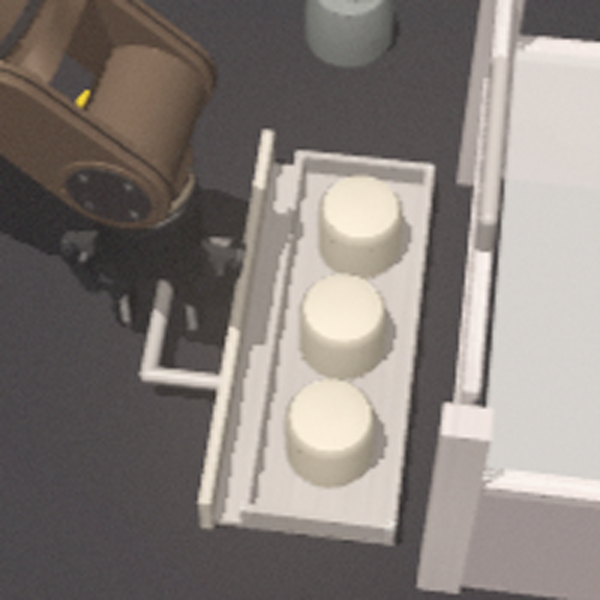

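All three casts stand upright on the tray, at crop (360,225), (343,325) and (330,430). The fingers straddle the tray bar.

Emit:
servo_tool:
  slide:
    - [0,0,0]
    - [0,0,0]
    - [0,0,0]
    - [0,0,0]
    - [0,0,0]
    - [0,0,0]
  rot:
    - [0,0,0]
    - [0,0,0]
    - [0,0,0]
    - [0,0,0]
    - [0,0,0]
    - [0,0,0]
  fingers: 0

```text
time: 37.45
position: [0.4464, 0.0117, 0.0951]
ee_rot: [1.259, 1.172, -1.255]
wrist_force: [0.6, 0.0, -2.4]
width: 0.0101
```

Emit:
servo_tool:
  slide:
    - [0,5,0]
    - [0,9,0]
    - [0,12,0]
    - [0,14,0]
    - [0,14,0]
    - [0,14,0]
    - [0,14,0]
    - [0,14,0]
  rot:
    - [0,0,0]
    - [0,0,0]
    - [0,0,0]
    - [0,0,0]
    - [0,0,0]
    - [0,0,0]
    - [0,0,0]
    - [0,0,0]

```text
time: 38.12
position: [0.5423, 0.0049, 0.0951]
ee_rot: [1.247, 1.187, -1.27]
wrist_force: [-4.3, -0.8, 4.3]
width: 0.0101
```

```bash
python3 plan.py 0.603 0.002 0.094 -4.1 14
```

```text
t 38.12 pos [0.5423 0.0049 0.0951] force [-4.3 -0.8  4.3] w 0.0101 rem rotvec [0.4 0.2 0.9] n 5
{"slide": [[0.0, 12.0, -0.0], [0.0, 12.0, -0.0], [0.0, 12.0, -0.0], [0.0, 12.0, -1.0], [1.0, 13.0, -0.0]], "rot": [[0.1, 0.0, 0.2], [0.1, 0.0, 0.2], [0.1, 0.0, 0.2], [0.1, 0.0, 0.2], [0.1, 0.0, 0.2]]}
```

Emit:
servo_tool:
  slide:
    - [0,12,0]
    - [0,13,0]
    - [0,12,0]
    - [0,10,0]
    - [0,8,0]
    - [0,6,0]
  rot:
    - [0,0,0.2]
    - [0,0,0.2]
    - [0,0,0.2]
    - [0,0,0.2]
    - [0,0,0]
    - [0,0,0]

```text
time: 38.62
position: [0.6044, 0.0005, 0.0948]
ee_rot: [1.241, 1.196, -1.278]
wrist_force: [-32.2, -1.4, 26.9]
width: 0.0103
```

Emit:
servo_tool:
  slide:
    - [0,5,0]
    - [0,5,0]
  rot:
    - [0,0,0]
    - [0,0,0]

```text
time: 38.78
position: [0.6065, 0.0004, 0.0946]
ee_rot: [1.222, 1.226, -1.304]
wrist_force: [-17.6, -2.2, 13.1]
width: 0.0103
```

Stop reached. Release, rise and look.

Emit:
servo_tool:
  slide:
    - [0,0,0]
    - [0,0,0]
    - [0,0,0]
    - [0,0,0]
    - [0,0,0]
  rot:
    - [0,0,0]
    - [0,0,0]
    - [0,0,0]
    - [0,0,0]
    - [0,0,0]
  fingers: 0.5

```text
time: 39.2
position: [0.6087, 0.0005, 0.0948]
ee_rot: [1.224, 1.223, -1.301]
wrist_force: [-0.1, 0.3, -0.1]
width: 0.0428
```

Emit:
servo_tool:
  slide:
    - [-20,0,0]
    - [-30,-5,0]
    - [-40,-10,0]
    - [-40,-10,0]
    - [-40,-10,0]
    - [-40,-5,0]
    - [-40,0,0]
    - [-40,0,0]
  rot:
    - [0,0,0]
    - [0,0,0]
    - [0,0,0]
    - [0,0,0]
    - [0,0,0]
    - [0,0,0]
    - [0,0,0]
    - [0,0,0]

```text
time: 39.87
position: [0.5826, 0.0036, 0.3824]
ee_rot: [1.214, 1.248, -1.319]
wrist_force: [1.7, 0.2, 0.2]
width: 0.043
```

```bash
python3 loc.py 0.012; python3 - <<'E'
from h import *
s=snap("scene");a=s["frame"][120:360,280:500];cv2.imwrite("pics/s16z.png",cv2.resize(a,None,fx=2.5,fy=2.5,interpolation=2))
E
python3 plan.py 0.678 -0.003 0.43 -4.1
```

```text
t 40.12 pos [0.5829 0.0035 0.3798] force [-0.4 -0.1 -1.4] w 0.0425 rem rotvec [ 0.6 -0.   5.2] n 3
{"slide": [[-20.0, 30.0, 0.0], [-18.0, 31.0, 0.0], [-18.0, 31.0, 0.0]], "rot": [[0.2, -0.0, 1.7], [0.2, -0.0, 1.7], [0.2, -0.0, 1.7]]}
```

View pics/s16z.png

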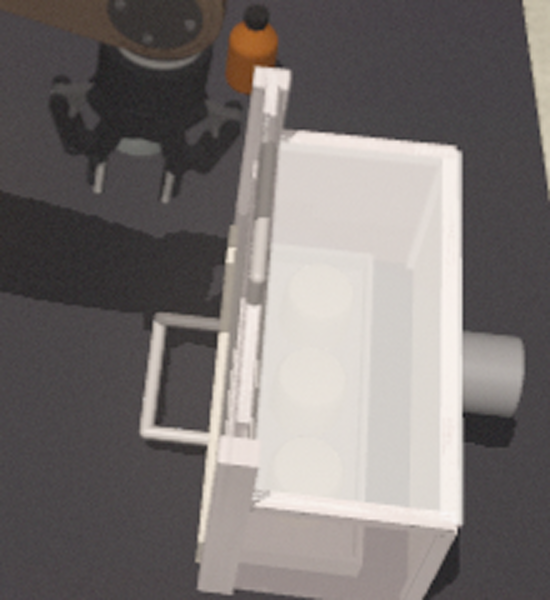

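Emit:
servo_tool:
  slide:
    - [-25,10,0]
    - [-25,20,0]
    - [-10,30,0]
    - [0,30,0]
    - [0,8,0]
    - [0,0,0]
    - [0,0,0]
  rot:
    - [0,0,1.5]
    - [0,0,1.5]
    - [0,0,1.5]
    - [0,0,0.8]
    - [0,0,0]
    - [0,0,0]
    - [0,0,0]
  fingers: 0.6

```text
time: 40.7
position: [0.6852, -0.0024, 0.4144]
ee_rot: [1.245, 1.204, -1.273]
wrist_force: [-0.5, 0.3, 0.5]
width: 0.0514
```

```bash
python3 plan.py 0.678 -0.003 0.365 -4.1 15
```

```text
t 40.7 pos [ 0.6852 -0.0024  0.4144] force [-0.5  0.3  0.5] w 0.0514 rem rotvec [ 0.6 -0.2  1.6] n 4
{"slide": [[12.0, -1.0, 0.0], [13.0, -2.0, 0.0], [12.0, -2.0, 1.0], [12.0, -1.0, 0.0]], "rot": [[0.1, -0.1, 0.4], [0.1, -0.1, 0.4], [0.1, -0.1, 0.4], [0.1, -0.1, 0.4]]}
```

Emit:
servo_tool:
  slide:
    - [4,-4,0]
    - [12,-3,0]
    - [12,-1,0]
    - [12,0,0]
    - [8,0,0]
    - [0,0,0]
    - [0,0,0]
  rot:
    - [0,0,0.4]
    - [0,0,0.4]
    - [0,0,0.4]
    - [0,0,0.4]
    - [0,0,0]
    - [0,0,0]
    - [0,0,0]

```text
time: 41.28
position: [0.6676, -0.0003, 0.3566]
ee_rot: [1.252, 1.194, -1.261]
wrist_force: [0.5, -0.4, 0.2]
width: 0.0511
```

```bash
python3 plan.py 0.678 -0.003 0.365 -4.1 10
```

```text
t 41.28 pos [ 6.676e-01 -3.000e-04  3.566e-01] force [ 0.5 -0.4  0.2] w 0.0511 rem rotvec [ 0.6 -0.3  0.8] n 2
{"slide": [[-4.0, 5.0, 1.0], [-5.0, 5.0, 1.0]], "rot": [[0.3, -0.2, 0.4], [0.3, -0.2, 0.4]]}
```

Emit:
servo_tool:
  slide:
    - [-5,5,1]
    - [-3,5,1]
    - [0,0,0]
  rot:
    - [0,0,0.4]
    - [0,0,0.4]
    - [0,0,0]

```text
time: 41.53
position: [0.6779, -0.003, 0.3665]
ee_rot: [1.259, 1.181, -1.249]
wrist_force: [-0.3, 0.3, -0.1]
width: 0.0516
```

Emit:
servo_tool:
  slide:
    - [0,0,0]
    - [0,0,0]
    - [0,0,0]
    - [0,0,0]
    - [0,0,0]
    - [0,0,0]
  rot:
    - [0,0,0]
    - [0,0,0]
    - [0,0,0]
    - [0,0,0]
    - [0,0,0]
    - [0,0,0]
  fingers: 0

```text
time: 42.03
position: [0.6774, -0.0033, 0.3693]
ee_rot: [1.258, 1.183, -1.252]
wrist_force: [-0.3, -0.6, -0.6]
width: 0.0094
```

Gripped. Lower by 100 mm.

Emit:
servo_tool:
  slide:
    - [8,0,0]
    - [14,0,0]
    - [14,0,0]
    - [14,0,0]
    - [14,0,0]
    - [10,0,0]
    - [6,0,0]
  rot:
    - [0,0,0]
    - [0,0,0]
    - [0,0,0]
    - [0,0,0]
    - [0,0,0]
    - [0,0,0]
    - [0,0,0]

```text
time: 42.62
position: [0.6771, -0.0032, 0.289]
ee_rot: [1.259, 1.179, -1.25]
wrist_force: [-1.7, -0.9, 3.7]
width: 0.0095
```

```bash
python3 plan.py 0.678 -0.003 0.269 -4.1 10
```

```text
t 42.62 pos [ 0.6771 -0.0032  0.289 ] force [-1.7 -0.9  3.7] w 0.0095 rem rotvec [ 0.5 -0.2 -0.2] n 3
{"slide": [[7.0, 0.0, -0.0], [7.0, 0.0, -0.0], [6.0, 1.0, -0.0]], "rot": [[0.2, -0.1, -0.1], [0.2, -0.1, -0.1], [0.2, -0.1, -0.1]]}
```

Emit:
servo_tool:
  slide:
    - [7,0,0]
    - [7,0,0]
    - [5,0,0]
    - [4,0,0]
  rot:
    - [0,0,0]
    - [0,0,0]
    - [0,0,0]
    - [0,0,0]

```text
time: 42.95
position: [0.6773, -0.0031, 0.2797]
ee_rot: [1.257, 1.179, -1.251]
wrist_force: [-7.6, -0.2, 12.4]
width: 0.0097
```

Emit:
servo_tool:
  slide:
    - [4,0,0]
    - [4,0,0]
  rot:
    - [0,0,0]
    - [0,0,0]

```text
time: 43.12
position: [0.6773, -0.003, 0.2797]
ee_rot: [1.256, 1.178, -1.251]
wrist_force: [-8.5, 0.3, 15.3]
width: 0.0095
```

```bash
python3 - <<'E'
from h import *
s=snap("scene");a=s["frame"][120:360,280:500];cv2.imwrite("pics/s17z.png",cv2.resize(a,None,fx=2.5,fy=2.5,interpolation=2))
t=snap("top");a=t["frame"][80:240,210:420];cv2.imwrite("pics/t17z.png",cv2.resize(a,None,fx=3.8,fy=3.7,interpolation=2)[:600,:800])
print(proj(s,[[.682,.06,.21],[.682,.06,.22],[.6735,-.063,.21],[.6735,-.063,.22]]),proj(t,[[.682,.06,.21],[.682,.06,.22],[.6735,-.063,.21],[.6735,-.063,.22]]))
E
```

```text
[[382.44498298 205.4232834 ]
 [382.89083031 202.56873912]
 [378.17775664 255.91751033]
 [378.6200247  253.27700344]] [[284.71041621 174.33952331]
 [284.43462975 173.2932954 ]
 [340.02562521 178.96646758]
 [340.25916446 177.96290844]]
```

View pics/s17z.png

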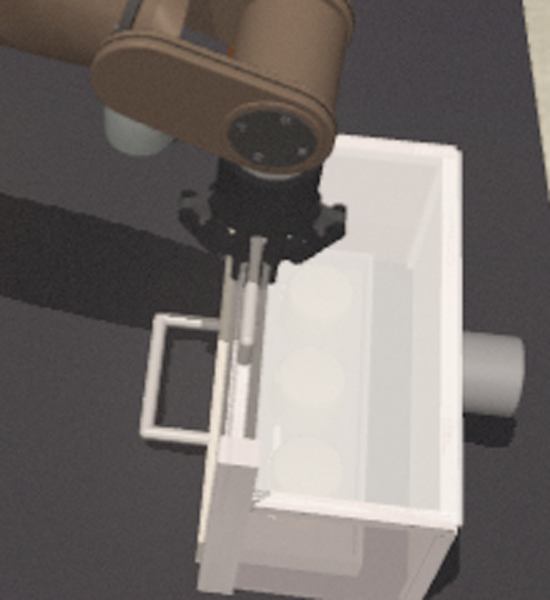

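View pics/t17z.png

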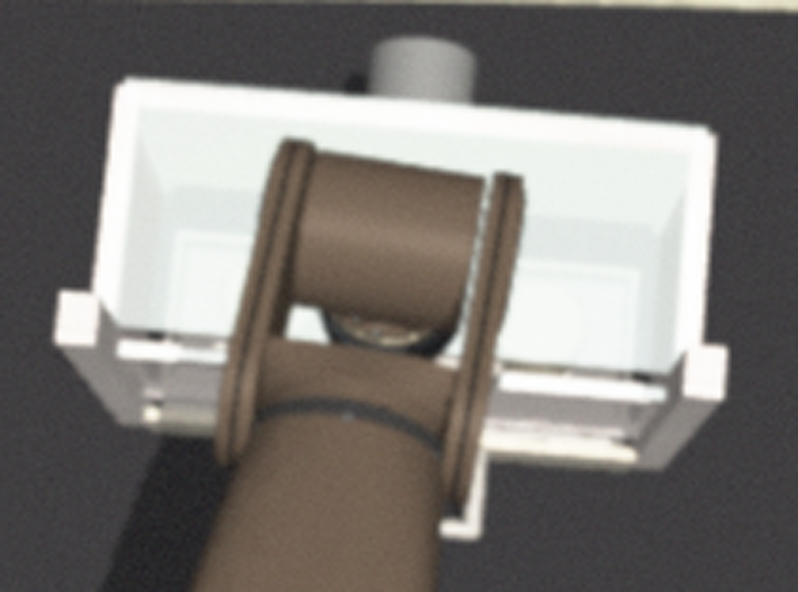

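Emit:
servo_tool:
  slide:
    - [0,0,0]
    - [0,0,0]
    - [0,0,0]
    - [0,0,0]
    - [0,0,0]
  rot:
    - [0,0,0]
    - [0,0,0]
    - [0,0,0]
    - [0,0,0]
    - [0,0,0]
  fingers: 0.6

```text
time: 43.63
position: [0.6778, -0.0027, 0.2763]
ee_rot: [1.257, 1.178, -1.249]
wrist_force: [-0.4, -0.5, -0.2]
width: 0.0517
```

Emit:
servo_tool:
  slide:
    - [-20,0,0]
    - [-40,0,0]
    - [-40,0,0]
    - [-30,-20,0]
    - [0,-40,0]
    - [0,-40,0]
    - [0,-20,0]
    - [0,0,0]
  rot:
    - [0,0,0]
    - [0,0,0]
    - [0,0,0]
    - [0,0,0]
    - [0,0,0]
    - [0,0,0]
    - [0,0,0]
    - [0,0,0]

```text
time: 44.3
position: [0.5544, 0.0041, 0.4015]
ee_rot: [1.252, 1.189, -1.258]
wrist_force: [0.2, 0.1, 0.2]
width: 0.0514
```

```bash
python3 - <<'E'
from h import *
s=snap("scene");t=snap("top","top18.png")
print(status.observe()["position"])
s0=cv2.imread("pics/scene0.png")
def z(a): return cv2.resize(a[180:330,340:420],None,fx=4,fy=4,interpolation=2)
cv2.imwrite("pics/s18z.png",np.hstack([z(s0),z(s["frame"])]))
t0=cv2.imread("pics/top0.png")
def zt(a): return cv2.resize(a[150:220,215:410],None,fx=4,fy=4,interpolation=2)
cv2.imwrite("pics/t18z.png",np.vstack([zt(t0),zt(t["frame"])]))
E
```

```text
[0.55668829 0.00371042 0.40129488]
```

View pics/s18z.png

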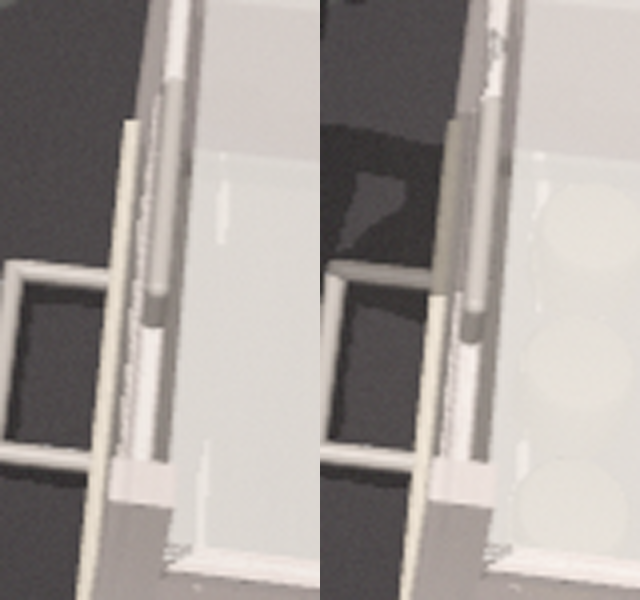

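View pics/t18z.png

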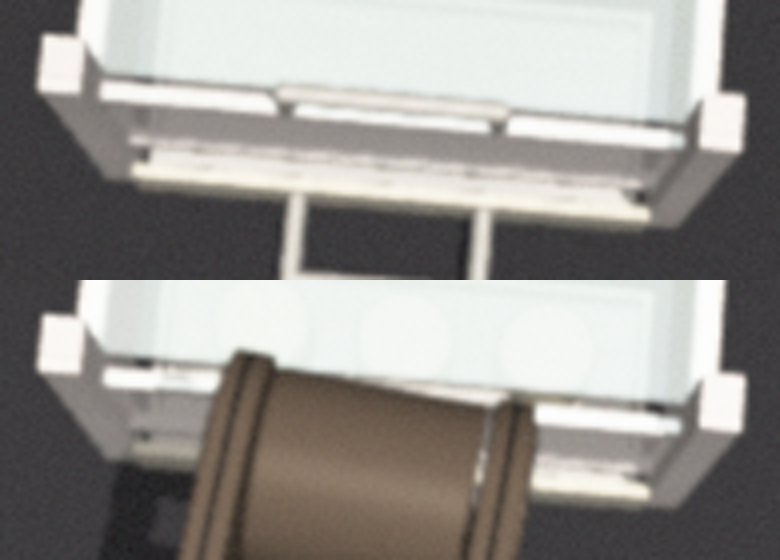

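The sash bar's end is now at scene (378,257). It was at (379,253) at the start, and with the sash down I predict about 256. To be sure, I'll push on the bar from above with shut fingers. If the sash is down, contact should come at a TCP height of about 0.289.

```bash
python3 plan.py 0.678 -0.003 0.34 -4.1
```

```text
t 44.4 pos [0.5567 0.0037 0.4013] force [ 0.5 -0.2  0.4] w 0.0512 rem rotvec [ 0.6 -0.2  0.4] n 4
{"slide": [[15.0, 30.0, -0.0], [15.0, 31.0, -0.0], [15.0, 30.0, -0.0], [16.0, 31.0, -1.0]], "rot": [[0.2, -0.0, 0.1], [0.2, -0.0, 0.1], [0.2, -0.0, 0.1], [0.2, -0.0, 0.1]]}
```

Emit:
servo_tool:
  slide:
    - [10,30,0]
    - [15,31,0]
    - [15,30,0]
    - [10,20,0]
    - [0,0,0]
    - [0,0,0]
  rot:
    - [0.2,0,0.1]
    - [0.2,0,0.1]
    - [0.2,0,0.1]
    - [0,0,0]
    - [0,0,0]
    - [0,0,0]
  fingers: 0

```text
time: 44.9
position: [0.6779, -0.0045, 0.3436]
ee_rot: [1.264, 1.178, -1.261]
wrist_force: [-0.4, -0.2, -0.9]
width: -0.0001
```

```bash
python3 plan.py 0.678 -0.003 0.31 -4.1 10
```

```text
t 44.9 pos [ 0.6779 -0.0045  0.3436] force [-0.4 -0.2 -0.9] w -0.0001 rem rotvec [-0.  -0.2  0.1] n 4
{"slide": [[8.0, 0.0, -0.0], [9.0, 0.0, -0.0], [8.0, 0.0, -1.0], [9.0, 0.0, -0.0]], "rot": [[-0.0, -0.1, 0.0], [-0.0, -0.1, 0.0], [-0.0, -0.1, 0.0], [-0.0, -0.1, 0.0]]}
```

Emit:
servo_tool:
  slide:
    - [8,0,0]
    - [9,0,0]
    - [8,0,0]
    - [6,0,0]
    - [0,0,0]
    - [0,0,0]
  rot:
    - [0,0,0]
    - [0,0,0]
    - [0,0,0]
    - [0,0,0]
    - [0,0,0]
    - [0,0,0]

```text
time: 45.4
position: [0.6763, -0.0041, 0.3088]
ee_rot: [1.263, 1.18, -1.263]
wrist_force: [-0.2, 0.3, 0.4]
width: -0.0
```

Emit:
servo_tool:
  slide:
    - [5,0,0]
    - [5,0,0]
    - [5,0,0]
    - [5,0,0]
  rot:
    - [0,0,0]
    - [0,0,0]
    - [0,0,0]
    - [0,0,0]

```text
time: 45.73
position: [0.6765, -0.004, 0.291]
ee_rot: [1.265, 1.175, -1.259]
wrist_force: [-0.3, 0.7, 0.3]
width: 0.0002
```

Emit:
servo_tool:
  slide:
    - [5,0,0]
    - [5,0,0]
  rot:
    - [0,0,0]
    - [0,0,0]

```text
time: 45.9
position: [0.6768, -0.0039, 0.2883]
ee_rot: [1.265, 1.174, -1.258]
wrist_force: [-10.5, 0.4, 23.4]
width: -0.0002
```

The bar top is at about 0.216 m, so the sash is fully down. Next, the plunger.

Emit:
servo_tool:
  slide:
    - [-20,0,0]
    - [-40,0,0]
    - [-40,-10,0]
    - [-30,-30,-20]
    - [0,-40,-10]
    - [0,-40,0]
    - [0,-20,0]
    - [0,0,0]
  rot:
    - [0,0,0]
    - [0,0,0]
    - [0,0,0]
    - [0,0,0]
    - [0,0,0]
    - [0,0,0]
    - [0,0,0]
    - [0,0,0]

```text
time: 46.57
position: [0.538, 0.0343, 0.4216]
ee_rot: [1.267, 1.172, -1.256]
wrist_force: [0.8, -0.3, 0.2]
width: 0.0001
```

```bash
python3 - <<'E'
from h import *
S=snap("scene");T=snap("top")
for n,s,c in(("scene",S,(336,155)),("top",T,(187,229))):
    for d in vision.cut_out("plunger_top",n): 
        uv=d["uv"];print(n,round(d["score"],2),uv,d["region"].sum(),np.round(onz(s,uv,.095),4),np.round(onz(s,uv,.09),4))
    cv2.imwrite(f"pics/p_{n}.png",cv2.resize(s["frame"][c[1]-30:c[1]+30,c[0]-30:c[0]+30],None,fx=8,fy=8,interpolation=2))
E
python3 plan.py 0.575 0.316 0.3 35
```

```text
scene 0.54 [336.2, 153.4] 36 [0.579  0.2968 0.095 ] [0.5789 0.3011 0.09  ]
top 0.57 [180.7, 225.7] 224 [0.578 0.319 0.095] [0.5787 0.3204 0.09  ]
t 46.77 pos [0.5414 0.0332 0.4202] force [0.3 0.1 0.7] w -0.0002 rem rotvec [-39.2  -0.1  -0.3] n 8
{"slide": [[15.0, 2.0, -36.0], [15.0, 4.0, -35.0], [15.0, 8.0, -35.0], [15.0, 10.0, -34.0], [15.0, 13.0, -33.0], [15.0, 16.0, -31.0], [16.0, 19.0, -30.0], [15.0, 21.0, -29.0]], "rot": [[-4.9, -0.0, -0.0], [-4.9, -0.0, -0.0], [-4.9, -0.0, -0.0], [-4.9, -0.0, -0.0], [-4.9, -0.0, -0.0], [-4.9, -0.0, -0.0], [-4.9, -0.0, -0.0], [-4.9, -0.0, -0.0]]}
```

View pics/p_scene.png

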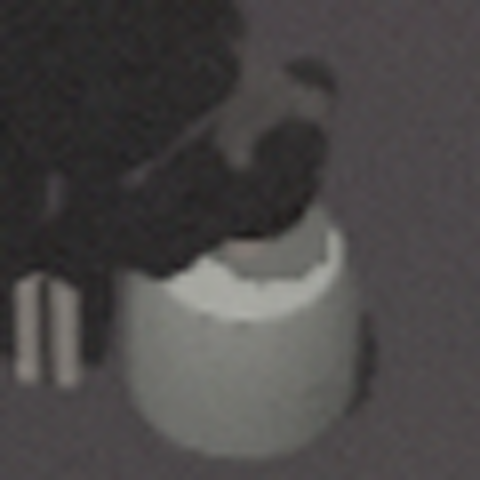

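View pics/p_top.png

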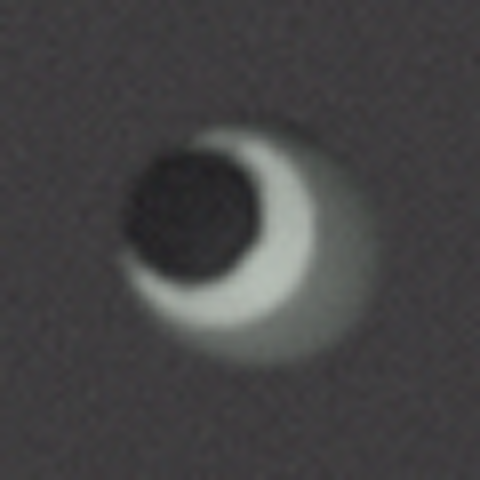

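Emit:
servo_tool:
  slide:
    - [15,2,-36]
    - [15,4,-35]
    - [15,8,-35]
    - [15,10,-34]
    - [15,13,-33]
    - [15,16,-31]
    - [15,19,-30]
    - [15,21,-20]
  rot:
    - [-4.9,0,0]
    - [-4.9,0,0]
    - [-4.9,0,0]
    - [-4.9,0,0]
    - [-4.9,0,0]
    - [-4.9,0,0]
    - [-4.9,0,0]
    - [-4.9,0,0]

```text
time: 47.43
position: [0.5916, 0.3123, 0.2919]
ee_rot: [0.738, 1.434, -0.735]
wrist_force: [0.7, 0.3, 1.1]
width: 0.0001
```

Emit:
servo_tool:
  slide:
    - [0,0,0]
    - [0,0,0]
  rot:
    - [0,0,0]
    - [0,0,0]

```text
time: 47.6
position: [0.5921, 0.3178, 0.282]
ee_rot: [0.727, 1.445, -0.736]
wrist_force: [-0.3, -0.5, 1.4]
width: 0.0001
```

```bash
python3 plan.py 0.577 0.318 0.21 35 20
```

```text
t 47.6 pos [0.5921 0.3178 0.282 ] force [-0.3 -0.5  1.4] w 0.0001 rem rotvec [1.3 0.1 0.3] n 4
{"slide": [[18.0, -3.0, -2.0], [18.0, -3.0, -2.0], [18.0, -3.0, -3.0], [18.0, -3.0, -2.0]], "rot": [[0.3, 0.0, 0.1], [0.3, 0.0, 0.1], [0.3, 0.0, 0.1], [0.3, 0.0, 0.1]]}
```

Emit:
servo_tool:
  slide:
    - [18,-3,-2]
    - [18,-3,-2]
    - [18,-3,-3]
    - [10,-3,-2]
    - [0,0,0]
    - [0,0,0]
  rot:
    - [0.3,0,0]
    - [0.3,0,0]
    - [0.3,0,0]
    - [0.3,0,0]
    - [0,0,0]
    - [0,0,0]

```text
time: 48.1
position: [0.5818, 0.3144, 0.2136]
ee_rot: [0.749, 1.436, -0.761]
wrist_force: [0.4, -0.8, -0.4]
width: -0.0005
```

```bash
python3 plan.py 0.577 0.318 0.185 35 10;python3 - <<'E'
from h import *
s=snap("scene");cv2.imwrite("pics/p2.png",cv2.resize(s["frame"][90:190,280:400],None,fx=5,fy=5,interpolation=2))
E
```

```text
t 48.1 pos [0.5818 0.3144 0.2136] force [ 0.4 -0.8 -0.4] w -0.0005 rem rotvec [-0.5  0.2  0.4] n 3
{"slide": [[10.0, -1.0, -2.0], [9.0, -0.0, -2.0], [10.0, -1.0, -2.0]], "rot": [[-0.2, 0.1, 0.1], [-0.2, 0.1, 0.1], [-0.2, 0.1, 0.1]]}
```

View pics/p2.png

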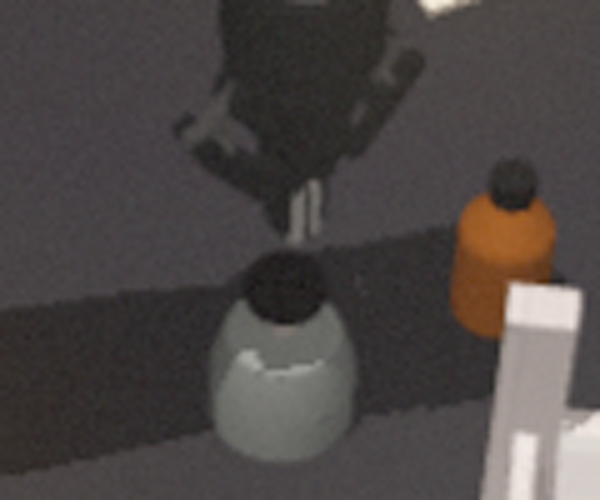

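Emit:
servo_tool:
  slide:
    - [10,-1,-2]
    - [9,0,-2]
    - [8,-1,-2]
    - [0,0,0]
  rot:
    - [0,0,0]
    - [0,0,0]
    - [0,0,0]
    - [0,0,0]

```text
time: 48.48
position: [0.5792, 0.318, 0.1891]
ee_rot: [0.755, 1.43, -0.756]
wrist_force: [-0.6, 0.0, -0.8]
width: -0.0001
```

Emit:
servo_tool:
  slide:
    - [6,0,0]
    - [6,0,0]
    - [6,0,0]
    - [6,0,0]
    - [5,0,0]
  rot:
    - [0,0,0]
    - [0,0,0]
    - [0,0,0]
    - [0,0,0]
    - [0,0,0]

```text
time: 48.9
position: [0.5802, 0.3187, 0.1609]
ee_rot: [0.756, 1.428, -0.754]
wrist_force: [-3.4, -1.8, 6.1]
width: -0.0001
```

Emit:
servo_tool:
  slide:
    - [6,0,0]
    - [6,0,0]
    - [5,0,0]
    - [5,0,0]
  rot:
    - [0,0,0]
    - [0,0,0]
    - [0,0,0]
    - [0,0,0]

```text
time: 49.23
position: [0.5817, 0.3195, 0.1541]
ee_rot: [0.75, 1.432, -0.758]
wrist_force: [-11.1, -5.5, 21.0]
width: -0.0
```

Emit:
servo_tool:
  slide:
    - [4,0,0]
    - [4,0,0]
    - [4,0,0]
  rot:
    - [0,0,0]
    - [0,0,0]
    - [0,0,0]

```text
time: 49.48
position: [0.5821, 0.3198, 0.1542]
ee_rot: [0.745, 1.434, -0.761]
wrist_force: [-7.4, -3.3, 17.0]
width: 0.0001
```

The plunger is at its stop: TCP at 0.154 and about 17–21 N, well over the 8.5 N spring. Letting go.

Emit:
servo_tool:
  slide:
    - [-10,0,0]
    - [-15,0,0]
    - [-30,0,0]
    - [-40,0,0]
    - [-40,0,0]
    - [-30,-20,0]
    - [0,-30,0]
    - [0,0,0]
  rot:
    - [0,0,0]
    - [0,0,0]
    - [0,0,0]
    - [0,0,0]
    - [0,0,0]
    - [0,0,0]
    - [0,0,0]
    - [0,0,0]

```text
time: 50.15
position: [0.5404, 0.2922, 0.3239]
ee_rot: [0.743, 1.436, -0.762]
wrist_force: [0.9, -0.3, -2.1]
width: -0.0001
```

```bash
python3 - <<'E'
from h import *
s=snap("scene","scene20.png");t=snap("top","top20.png")
o=status.observe();print(o["time"],o["position"],o["wrist_force"])
for t_ in("bowl","ink","pot"):
  for n,c in(("scene",s),("top",t)):
    d=vision.cut_out(t_,n); d and print(t_,n,round(d[0]["score"],2),d[0]["uv"],np.round(onz(c,d[0]["uv"],.03),3))
E
```

```text
50.25 [0.54347784 0.29356777 0.3252749 ] [0.67648669 0.19837392 0.235712  ]
bowl scene 0.59 [257.2, 463.8] [ 0.459 -0.433  0.03 ]
bowl top 0.78 [487.5, 281.2] [ 0.454 -0.456  0.03 ]
ink scene 0.67 [381.8, 140.6] [0.697 0.405 0.03 ]
ink top 0.56 [162.1, 182.0] [0.7   0.391 0.03 ]
pot scene 0.76 [356.3, 467.7] [ 0.649 -0.428  0.03 ]
pot top 0.62 [489.1, 204.7] [ 0.654 -0.464  0.03 ]
```

View pics/scene20.png

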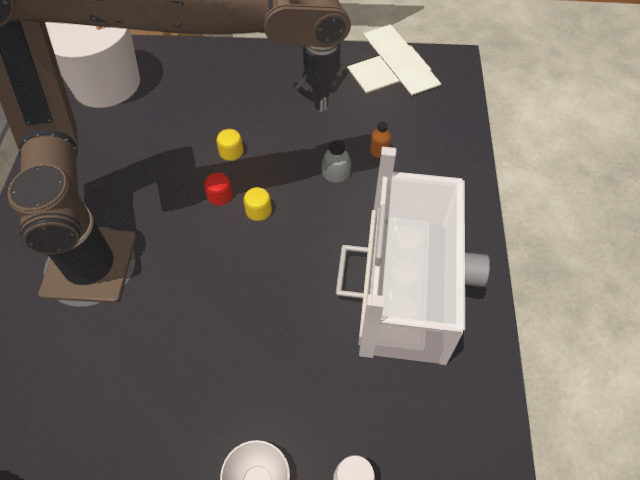

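View pics/top20.png

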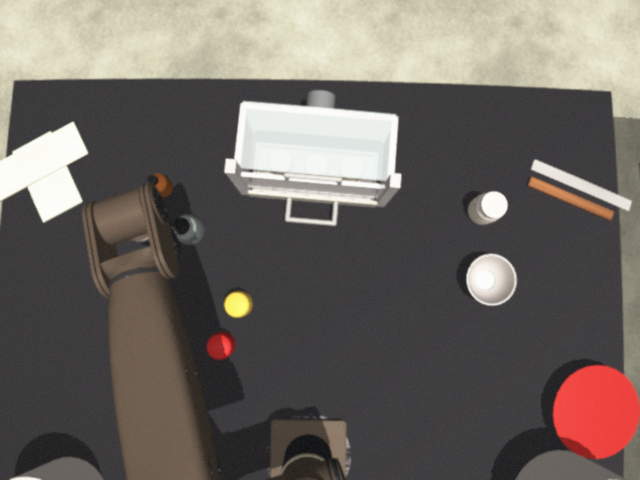

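In the scene view the three casts show standing inside the booth around (408,235), (404,268) and (400,300). The sash is down, the tray home and the plunger head up at (336,147). Bystanders are unmoved, and no white cast is left on the table.

```bash
python3 -c "
from bench import finish_job; print(finish_job())"
```

```text
the job is handed in; nothing more can be done
None
```

I carried out the whole sequence and handed the job in at about 50 s. Three off-white casts were present. I raised the sash to its stop, drew the tray to its stop and stood the casts on it. Then I slid the tray home, lowered the sash, pressed the plunger to its stop and let go.

**Last checks:**
- **Casts:** they stood upright within about 5 mm of the tray's centre line before the tray went in. They still look upright through the clear roof, but I could not measure their tilt there.
- **Tray:** it pushed against its home stop.
- **Plunger:** it bottomed at TCP height 0.154 m under 17–21 N, above the 8.5 N needed to hold it. Its head looks released in the last picture.
- **Bystanders:** the bowl, bottle and jar are within about 10 mm of where they were first measured, which is the scatter of the detections.

**One disagreement:** while I lowered the sash, the gripper stopped about 10 mm higher than expected, probably because the bar slipped in the grip. I pushed on the bar from above and met it at about 0.216 m, which is the fully-down height.

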